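Crush ice for the drinks

TASK

Pour all six ice cubes from the steel cup into the hopper of the ice crusher without spilling any, and stand the empty cup upright on the table again. Then shut the crusher's lid, push the round spring-loaded start plate on the lid all the way down and keep it there: the crusher runs only while the plate is held, so finish the program while still holding it down. Leave the crock, the lime bowl and the glass where they are.

Things in the scene. Friction and masses are not known exactly. Their poses are not given: they have to be found in the camera images.
- cup_mid (a point): Plain steel cup, round and without a handle, 95 mm high, slightly flared: outside diameter 60 mm at the foot and 72 mm at the rim (66 mm half-way up), wall 2.5 mm, 90 to 180 g. It stands upright on the table with the six ice cubes in it (the top ones about 20 mm below the rim). The point is on its axis half-way up; z points to the mouth.
- crusher: Electric ice crusher, a white box 170 mm deep (x), 150 mm wide (y), fixed to the table, with an open hopper in its top and a lid hinged at the rear. Origin: centre of its underside, on the table; x points from its front to its rear, y to its left, z up.
- hopper_mouth (a point): Centre of the hopper's mouth, in the plane of its rim, 190 mm above the table, 9 mm in front of the crusher's centre; axes as the crusher's. The mouth is 128 mm (x) by 132 mm (y), the walls around it 9 to 12 mm thick (30 mm at the rear). The hopper is 55 mm deep, with steel slopes down to two toothed rollers.
- lid_hinge (a point): Middle of the lid's hinge line, on the rear of the crusher, 200 mm above the table, 87 mm behind the middle of the hopper's mouth (fixed to the crusher; same axes as the mouth; the hinge line runs along y).
- lid_edge (a point): Grey lid of the crusher, 150 mm wide, 16 mm thick, reaching 163 mm from the hinge line to its free edge, plus a 12 mm finger tab 50 mm wide in the middle of that edge. The point is the middle of the free edge, 163 mm from the hinge line, and moves with the lid; z is the outward normal of the lid's outer face, which lies 8 mm from the point along z.
- lid (a joint): Lid angle in rad: 0 is shut (lying level on the rim), grows as it swings up and to the rear; it starts standing open, leaning back beyond upright, at about 1.9 to 2.1 (stop at 2.15). The hinge is stiff enough (0.09 N m) to keep the lid open; pulled forward and below about 0.7 it sinks shut by itself, damped.
- plate_top (a point): Round steel start plate, 50 mm across, on the outer face of the lid, 88 mm from the hinge line on the lid's centre line. The point is the centre of its pressing face, which with the lid shut and the plate not pressed lies 224 mm above the table, 14 mm proud of the lid's outer face.
- start_plate (a joint): How far the start plate is pushed into the lid, in m: 0 is released, 0.008 is all the way down. Its spring needs 4.5 N to start and 12 N at the bottom, and pushes it back when released.
- ice1_c (a point): Ice cube 1 of six: 22 mm clear cube, 10 g, wet and slippery. The point is its centre.
- ice2_c (a point): Ice cube 2 of six: 22 mm clear cube, 10 g, wet and slippery. The point is its centre.
- ice3_c (a point): Ice cube 3 of six: 22 mm clear cube, 10 g, wet and slippery. The point is its centre.
- ice4_c (a point): Ice cube 4 of six: 22 mm clear cube, 10 g, wet and slippery. The point is its centre.
- ice5_c (a point): Ice cube 5 of six: 22 mm clear cube, 10 g, wet and slippery. The point is its centre.
- ice6_c (a point): Ice cube 6 of six: 22 mm clear cube, 10 g, wet and slippery. The point is its centre.
- crock_c (a point): Bystander: white crock, 90 mm across, 60 mm high, with two small red handles (120 mm over both). The point is its centre, 30 mm above the table.
- lime_bowl_c (a point): Bystander: bowl with limes, 132 mm across, 52 mm high. The point is its centre, 26 mm above the table.
- tumbler_c (a point): Bystander: empty green drinking glass, 76 mm across, 100 mm high. The point is its centre, 50 mm above the table.

How it is judged:
By the outcome, as a careful person would: the job done as asked, in the order asked, and still so for the second after the job is handed in, while the arm keeps its last pose, push and grip.
It also fails if it takes over 72 s, if anything falls off the work surface, if the arm or the gripper's body presses on something with over 40 N, if the wrist force passes 120 N, or if a joint passes its speed limit or range.

ROBOT

A 6-joint arm with a two-finger parallel gripper is mounted at the origin on the work surface. World frame = base frame: x ahead of the robot, y to its left, z up, the work surface at z = 0. Lengths are in m, angles in rad, forces in N, time in s.
With the tool pointing down it reaches from about 0.425 to 0.95 m from the base axis. Payload 3.5 kg.
Tool frame: the origin (TCP) lies on the centre line of the jaws, within the pads' length; the fingertips stand 17 mm ahead of it and the grasp point (between the pads) lies 2 mm behind it; z points along the fingers, y is the line along which they close (so a half turn about z gives the same grasp; the last joint's range is limited). The gripper opens to 85 mm and grips with 20 to 120 N. Pads are 22 mm wide; open, the fingers measure 114 mm over their backs; the gripper's body (76 mm by 85 mm) begins 54 mm behind the grasp point. The pads swing forward as they close: fully open they stand 13 mm farther back than shut.
Start: joints at [1.003, 0.286, 1.577, -0, 1.279, -0.15], TCP at [0.274, 0.617, 0.248] pointing down, gripper open.
Joint ranges: [-2.77, 2.77], [-0.9, 2.22], [0.21, 2.48], [-1.53, 4.67], [0.24, 2.81], [-2.84, 2.84]. Speed limits (rad/s): [2.79, 2.79, 3.14, 3.14, 3.14, 3.14].

INTERFACE

Orientations are given as a unit quaternion [x, y, z, w].
In Python, from plant import ctrl gives the robot as it stands. The module is installed in compiled form; this text tells all that it offers.
- The arm moves only by the tool drive_tool, never from a script. Its argument "moves" is a list of rows, each a list of 3 entries, a list of its own where there are three numbers: the turn, a rotation vector about the tool's x, y, z in rad, then the shift along the tool's x, y, z in m, then the finger opening in m, from 0 to 0.0854. A call has 1 to 5 rows; each row shifts and turns the commanded pose from where the row before left it, along the tool's axes as they then stand; what a row does not reach is not made up. A row lasts 1/8 s, in which the tool goes at most 62.5 mm and 10.7 degrees, less where a joint would pass 70% of its speed; a pose out of reach is approached as far as the arm can. A call with a gripper value outside its range is refused whole. The fingers move at their own pace and stop on an object; "grip_force" is the grip in N (left out, the last holds). Time passes only in rows, so rows that do not move let the fingers close. It gives the time, the measured TCP pose, the force, the opening and the grip force at its end, in the units of the state.
- ctrl.get_state(): the state, without advancing time (a new reading comes with each control period).
- ctrl.read_camera(name): name is "side" or "top" or "wrist"; returns a dict with "image" (384x512x3 uint8, red, green, blue), "fx", "fy", "cx", "cy" (pixels), "R" (3x3) and "t" (3): a world point X has camera coordinates R X + t. Camera axes: x right, y down, z forward; pixel columns grow to the right and rows downward; lengths in m; the calibration is good to about 2 mm. The wrist camera is an equidistant fisheye: a pixel r from the principal point sees the ray r / f radians off the axis. A picture is of the moment at which its call begins. There is no depth.
- ctrl.sign_off(): hands the job in; it is judged then, once.
The state is a dict: "time": time; "qpos": joint angles; "dq": joint speeds; "joint_efforts": joint torques, N m; "eef_pos": TCP position; "tcp_rot": TCP orientation; "contact_force": force on the tool from outside, world axes, zero at the start; "wrist_torque": the same for the moment, N m; "opening": opening from 0.0 (shut) to 1.0 (fully open); "finger_force": force on a finger pad.
Only numpy, scipy, OpenCV 4.12 (cv2) and the standard library are available. Lean on these libraries where they do the work, as an engineer would, in place of code of your own. Each camera call takes 0.05 s, during which the arm holds its last target. There are 200 camera calls.

## Working session

There is one attempt and no reset: what is moved stays moved. The work goes in short steps, Python scripts to look and compute and a tool call to move; the robot and the scene stay as the last step left them, time stands still between calls to the robot, and variables do not carry over. Pictures are saved under pics/ and viewed, at most 10 in all, crops included, and the job is handed in when it is done.

Besides the shell and the picture viewer there is one more tool, called as a command line: name --argument value ..., lists and objects as JSON in quotes. drive_tool: Moves the arm, as the interface text tells. Its arguments: {"type":"object","properties":{"moves":{"type":"array","items":{"type":"array"}},"grip_force":{"type":"number"}},"required":["moves"]}

```bash
mkdir -p pics; cat > h.py <<'E'
import numpy as np, cv2
from scipy.spatial.transform import Rotation as R
from plant import ctrl
def cam(n,save=None):
    c=ctrl.read_camera(n)
    if save: cv2.imwrite('pics/'+save+'.png',cv2.cvtColor(np.array(c['image']),cv2.COLOR_RGB2BGR))
    return c
def ray(c,u,v):
    x=(u-c['cx'])/c['fx'];y=(v-c['cy'])/c['fy'];Rm=np.array(c['R']);t=np.array(c['t'])
    return -Rm.T@t, Rm.T@np.array([x,y,1.])
def onz(c,u,v,z):
    o,d=ray(c,u,v); return o+d*(z-o[2])/d[2]
def proj(c,X):
    p=np.array(c['R'])@np.array(X)+np.array(c['t']); return c['fx']*p[0]/p[2]+c['cx'],c['fy']*p[1]/p[2]+c['cy']
E
python3 - <<'E'
from h import *
a=cam('top','top0');b=cam('side','side0')
for c in(a,b): print(c['fx'],c['cx'],c['cy'],np.round(c['R'],3).tolist(),np.round(-np.array(c['R']).T@c['t'],3))
print(ctrl.get_state())
t=cv2.imread('pics/top0.png');s=cv2.imread('pics/side0.png')
E
```

```text
480.8253750801698 249.19553584173187 189.5045892545778 [[0.004, -1.0, 0.009], [-0.996, -0.005, -0.086], [0.086, -0.008, -0.996]] [ 0.418 -0.004  1.349]
400.94376762360304 251.2521565779399 195.59118584943974 [[0.955, -0.296, 0.005], [-0.221, -0.724, -0.653], [0.197, 0.622, -0.757]] [ 0.341 -0.63   0.915]
{'time': 0.1, 'qpos': array([ 1.00298231e+00,  2.87108161e-01,  1.57802063e+00,  1.95245486e-05,
        1.27859754e+00, -1.50005840e-01]), 'dq': array([ 0.00101483, -0.00091815, -0.00321913, -0.00158055, -0.0013206 ,
        0.00017345]), 'joint_efforts': array([ 9.16278659e-04, -4.07290077e+01, -2.93702781e+01, -1.36667641e-04,
        3.32483185e-03,  2.98844256e-06]), 'eef_pos': array([0.27355909, 0.61647841, 0.24707013]), 'tcp_rot': array([ 2.07390582e-01,  9.78257639e-01, -9.95575412e-04, -3.83480418e-04]), 'contact_force': array([-0.25756297,  0.40668232, -1.15443039]), 'wrist_torque': array([ 0.00473952, -0.00606778, -0.0105517 ]), 'finger_force': 0.0, 'opening': 0.9989094140186204}
```

View pics/top0.png

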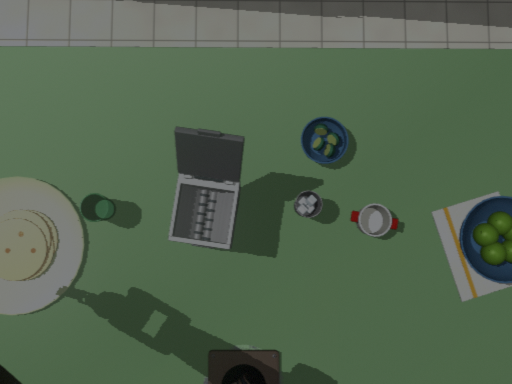

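View pics/side0.png

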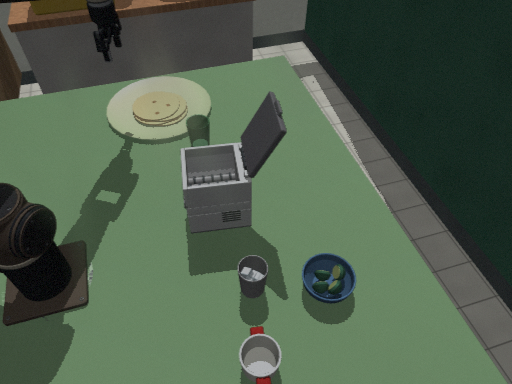

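Top view: crusher mouth at about (205,212), lid leaning back above it, cup at (308,205), crock at (375,220), lime bowl at (324,140), glass at (105,209). The side view shows the same layout, with the cup at (253,275).

```bash
python3 - <<'E'
from h import *
a=cam('top');b=cam('side')
ta=cv2.cvtColor(np.array(a['image']),cv2.COLOR_RGB2BGR);tb=cv2.cvtColor(np.array(b['image']),cv2.COLOR_RGB2BGR)
A=cv2.resize(ta[115:265,160:340],None,fx=4,fy=4,interpolation=cv2.INTER_CUBIC)[:, :]
A=cv2.resize(ta[120:260,160:340],(720,560),interpolation=cv2.INTER_CUBIC)
cv2.imwrite('pics/c1.png',A)
hsv=cv2.cvtColor(ta,cv2.COLOR_BGR2HSV)
# nongreen mask
m=((hsv[...,1]<70)&(hsv[...,2]>25)).astype(np.uint8)*255
for nm,(x0,x1,y0,y1) in dict(cup=(290,326,188,222),crock=(345,402,198,242)).items():
    mm=np.zeros_like(m);mm[y0:y1,x0:x1]=m[y0:y1,x0:x1]
    cs,_=cv2.findContours(mm,cv2.RETR_EXTERNAL,cv2.CHAIN_APPROX_NONE);c=max(cs,key=cv2.contourArea)
    print(nm,cv2.minEnclosingCircle(c),cv2.boundingRect(c),cv2.fitEllipse(c))
mm=np.zeros_like(m);r=(hsv[...,1]<40)&(hsv[...,2]>130);mm[165:255,165:245]=r[165:255,165:245]*255
cs,_=cv2.findContours(mm,cv2.RETR_EXTERNAL,cv2.CHAIN_APPROX_NONE);c=max(cs,key=cv2.contourArea)
box=cv2.boxPoints(cv2.minAreaRect(c));print(cv2.minAreaRect(c))
for p in box: print(p,onz(a,*p,0.19).round(4))
E
```

```text
cup ((307.9883728027344, 203.01162719726562), 16.140480041503906) (293, 189, 31, 30) ((308.0084228515625, 203.6053924560547), (28.26643943786621, 30.070602416992188), 68.72438049316406)
crock ((373.5, 219.5), 19.039531707763672) (355, 202, 38, 36) ((374.04638671875, 219.62802124023438), (34.78676223754883, 35.80164337158203), 72.42486572265625)Traceback (most recent call last):
  File "<stdin>", line 15, in <module>
ValueError: max() iterable argument is empty
```

View pics/c1.png

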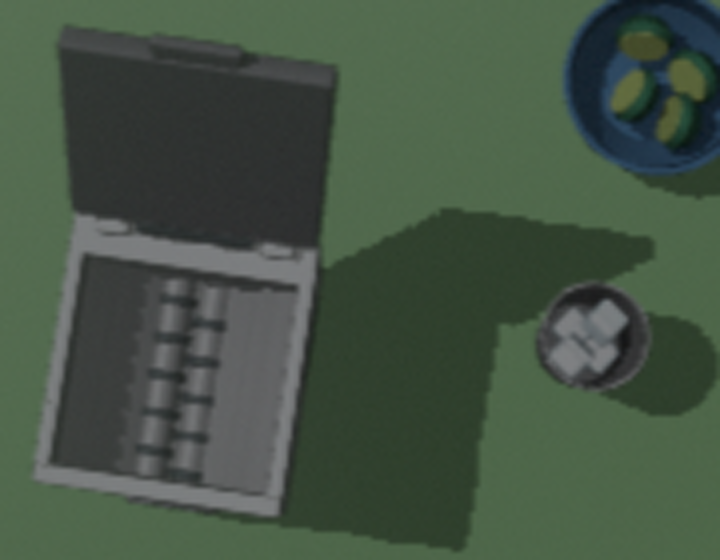

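Corners of the crusher rim in the crop are (35,480), (278,516), (318,250) and (75,215). The cup rim is centred at (593,337), and the six cubes lie well inside it.

```bash
cat > geo.py <<'E'
from h import *
E
python3 - <<'E'
from h import *
a=cam('top')
P=[onz(a,u,v,.19)[:2] for u,v in [(168.75,240),(229.5,249),(239.5,182.5),(178.75,173.75)]]
P=np.array(P);print(P.round(4).tolist(),np.linalg.norm(np.diff(P,axis=0),axis=1))
x=(P[2]+P[3]-P[0]-P[1]);print('ctr',P.mean(0),'yaw',np.arctan2(x[1],x[0]), np.arctan2(*(P[0]+P[3]-P[1]-P[2])[::-1])-np.pi/2)
for n,u,v,z in [('cup',308.1,204.,.095),('crock',374,219.6,.06),('bowl',324.5,140.5,.052),('tumb',105,209,.1)]: print(n,onz(a,u,v,z)[:2].round(4))
# side-view check of the cup rim ellipse centre
b=cam('side');c=onz(a,308.1,204,.095);print('side proj rim',proj(b,c),'foot',proj(b,[c[0],c[1],0]))
for ang in (1.9,2.0,2.1): pass
E
```

```text
[[0.396, 0.1784], [0.3752, 0.0328], [0.5353, 0.0098], [0.5558, 0.1572]] [0.14707359 0.16171662 0.14876495]
ctr [0.46561105 0.09454329] yaw -0.13715332331796198 -0.14020421020345775
cup [ 0.4894 -0.1687]
crock [ 0.4503 -0.35  ]
bowl [ 0.666  -0.2203]
tumb [0.4735 0.359 ]
side proj rim (np.float64(251.77894289094232), np.float64(267.4907068622916)) foot (np.float64(251.54832937385692), np.float64(286.99563152781496))
```

drive_tool --moves '[[[0,0,0],[0,0,-0.06],0.0854],[[0.18,0,0],[0,0,0],0.0854],[[0.18,0,0],[0,0,0],0.0854]]'

```text
time: 0.68
eef_pos: [0.274, 0.6172, 0.3115]
tcp_rot: [0.204, 0.962, -0.176, -0.037]
contact_force: [-0.3, 1.4, -0.6]
opening: 0.997
finger_force: 0.0
```

```bash
cat >> h.py <<'E'
import json,os
def log():
    s=ctrl.get_state();r=[list(map(float,s['qpos'])),list(map(float,s['eef_pos'])),list(map(float,s['tcp_rot']))]
    open('log.jsonl','a').write(json.dumps(r)+'\n');return s
E
echo '[[1.00298231, 0.287108161, 1.57802063, 1.95e-05, 1.27859754, -0.15000584],[0.27355909, 0.61647841, 0.24707013],[0.207390582, 0.978257639, -0.000995575412, -0.000383480418]]' > log.jsonl
python3 -c "
from h import *
s=log();print(s['qpos'].round(4),s['eef_pos'])"
```

```text
[ 1.0196  0.4402  1.2919 -0.0486  1.7669 -0.1341] [0.27400631 0.6172237  0.31145776]
```

drive_tool --moves '[[[-0.18,0,0],[0,0,-0.06],0.0854],[[-0.18,0,0],[0,0,-0.06],0.0854],[[-0.18,0,0],[0,0,-0.04],0.0854],[[-0.18,0,0],[0,0,0],0.0854],[[0,0.18,0.18],[0,0,0],0.0854]]'

```text
time: 1.3
eef_pos: [0.2837, 0.6451, 0.464]
tcp_rot: [0.255, 0.947, 0.191, -0.04]
contact_force: [0.8, 0.5, 0.2]
opening: 0.997
finger_force: 0.0
```

```bash
cat >> h.py <<'E'
def plan(p1,R1,n,dec=4,start=None):
    s=log(); p=np.array(s['eef_pos']);r=R.from_quat(s['tcp_rot'])
    if start: p,r=start
    print('q',s['qpos'].round(3),'p',p.round(4),'z',r.as_matrix()[:,2].round(3),'y',r.as_matrix()[:,1].round(3),'f',np.round(s['contact_force'],1))
    R1=R1 or r
    rv=(r.inv()*R1).as_rotvec(); st=R.from_rotvec(rv/n)
    for k in range(n):
        d=r.inv().apply((np.array(p1)-p)/(n-k)).round(dec); t=(rv/n).round(3)
        print([t.tolist(),d.tolist()]); p=p+r.apply(d); r=r*R.from_rotvec(t)
    return p,r
def rot(z,y):
    z=np.array(z,float);z/=np.linalg.norm(z);y=np.array(y,float);y-=z*(z@y);y/=np.linalg.norm(y)
    return R.from_matrix(np.c_[np.cross(y,z),y,z])
E
python3 -c "
from h import *
plan([.48,-.13,.464],None,14)"
```

```text
q [ 0.943  0.093  1.447  0.219  1.273 -0.131] p [0.2837 0.6451 0.464 ] z [ 0.021  0.383 -0.924] y [0.499 0.797 0.341] f [0.8 0.5 0.2]
[[0.0, 0.0, 0.0], [-0.0381, -0.0371, -0.0209]]
[[0.0, 0.0, 0.0], [-0.0381, -0.0371, -0.0209]]
[[0.0, 0.0, 0.0], [-0.038, -0.0371, -0.0209]]
[[0.0, 0.0, 0.0], [-0.0381, -0.0371, -0.0209]]
[[0.0, 0.0, 0.0], [-0.038, -0.0371, -0.0209]]
[[0.0, 0.0, 0.0], [-0.0381, -0.0371, -0.0209]]
[[0.0, 0.0, 0.0], [-0.038, -0.0371, -0.0209]]
[[0.0, 0.0, 0.0], [-0.0381, -0.0371, -0.0209]]
[[0.0, 0.0, 0.0], [-0.038, -0.0371, -0.0209]]
[[0.0, 0.0, 0.0], [-0.0381, -0.0371, -0.0209]]
[[0.0, 0.0, 0.0], [-0.038, -0.0371, -0.0209]]
[[0.0, 0.0, 0.0], [-0.0381, -0.0371, -0.0209]]
[[0.0, 0.0, 0.0], [-0.038, -0.0371, -0.0209]]
[[0.0, 0.0, 0.0], [-0.0381, -0.0372, -0.0209]]
```

drive_tool --moves '[[[0,0,0],[-0.038,-0.037,-0.021],0.0854],[[0,0,0],[-0.038,-0.037,-0.021],0.0854],[[0,0,0],[-0.038,-0.037,-0.021],0.0854],[[0,0,0],[-0.038,-0.037,-0.021],0.0854],[[0,0,0],[-0.038,-0.037,-0.021],0.0854]]'

```text
time: 1.92
eef_pos: [0.3566, 0.3678, 0.4654]
tcp_rot: [0.255, 0.947, 0.19, -0.038]
contact_force: [0.3, -0.6, 0.4]
opening: 1.002
finger_force: 0.0
```

drive_tool --moves '[[[0,0,0],[-0.038,-0.037,-0.021],0.0854],[[0,0,0],[-0.038,-0.037,-0.021],0.0854],[[0,0,0],[-0.038,-0.037,-0.021],0.0854],[[0,0,0],[-0.038,-0.037,-0.021],0.0854],[[0,0,0],[-0.038,-0.037,-0.021],0.0854]]'

```text
time: 2.55
eef_pos: [0.4266, 0.0913, 0.4673]
tcp_rot: [0.255, 0.947, 0.19, -0.038]
contact_force: [-0.3, 0.9, 0.1]
opening: 0.999
finger_force: 0.0
```

drive_tool --moves '[[[0,0,0],[-0.038,-0.037,-0.021],0.0854],[[0,0,0],[-0.038,-0.037,-0.021],0.0854],[[0,0,0],[-0.038,-0.037,-0.021],0.0854]]'

```text
time: 2.92
eef_pos: [0.4687, -0.0748, 0.4683]
tcp_rot: [0.255, 0.947, 0.19, -0.038]
contact_force: [0.8, 1.0, -0.6]
opening: 0.999
finger_force: 0.0
```

```bash
cat > kin.py <<'E'
from h import *
from scipy.optimize import least_squares
def wr(q,s4=1,s6=1,c=0):
    return R.from_euler('ZYYZYZ',[q[0],q[1],q[2],s4*q[3],q[4],s6*q[5]+c]) if False else R.from_euler('z',q[0])*R.from_euler('y',q[1]+q[2])*R.from_euler('z',s4*q[3])*R.from_euler('y',q[4])*R.from_euler('z',s6*q[5]+c)
def fk(q,p):
    a1,e,h,L2,L3,a3,d=p
    Rz=R.from_euler('z',q[0]);A=Rz*R.from_euler('y',q[1]);B=A*R.from_euler('y',q[2]);r=wr(q,S4,S6,C)
    return Rz.apply([a1,e,h])+A.apply([0,0,L2])+B.apply([a3,0,L3])+r.apply([0,0,d]),r
S4,S6,C=1,1,0
data=[json.loads(l) for l in open('log.jsonl')]
E
python3 - <<'E'
import kin; from kin import *
log();data=[json.loads(l) for l in open('log.jsonl')]
for s4 in(1,-1):
  for s6 in(1,-1):
    o=[(wr(d[0],s4,s6).inv()*R.from_quat(d[2])).as_rotvec().round(3).tolist() for d in data]; print(s4,s6,o)
E
```

```text
1 1 [[-0.0, 0.0, 1.571], [-0.0, 0.0, 1.571], [-0.0, -0.0, 1.571], [-0.0, -0.0, 1.571]]
1 -1 [[-0.0, 0.0, 1.271], [-0.0, 0.0, 1.303], [-0.0, -0.0, 1.31], [-0.0, 0.0, -1.509]]
-1 1 [[-0.0, 0.0, 1.571], [0.084, -0.064, 1.588], [-0.375, 0.288, 1.674], [-0.545, -0.512, 1.346]]
-1 -1 [[-0.0, 0.0, 1.271], [0.073, -0.073, 1.321], [-0.323, 0.323, 1.417], [-0.547, 0.547, -1.601]]
```

```bash
sed -i 's/^S4,S6,C=.*/S4,S6,C=1,1,np.pi\/2/' kin.py; cat >> kin.py <<'E'
P=least_squares(lambda p:np.concatenate([fk(d[0],p)[0]-d[1] for d in data]),[0,.1,.35,.4,.4,0,.2]).x
LO=np.array([-2.77,-.9,.21,-1.53,.24,-2.84]);HI=np.array([2.77,2.22,2.48,4.67,2.81,2.84])
def ik(p,r,seeds=12,q0=None):
    best=[];rng=np.random.default_rng(0)
    for k in range(seeds):
        x=q0 if (q0 is not None and k==0) else rng.uniform(LO,HI)
        def f(q):
            a,b=fk(q,P);return np.r_[(a-p)*5,(b.inv()*r).as_rotvec()]
        s=least_squares(f,np.clip(x,LO+1e-3,HI-1e-3),bounds=(LO,HI),max_nfev=60)
        if s.cost<1e-6 and not any(np.allclose(s.x,b,atol=.02) for b in best): best.append(s.x)
    return best
E
python3 - <<'E'
from kin import *
print(P.round(4), max(np.abs(fk(d[0],P)[0]-d[1]).max() for d in data), data[-1][0])
cup=np.array([.489,-.169,.055]);up=np.array([0,0,1.])
for az in np.deg2rad([-60,-20,10,40,70,90]):
  for pit in (0,.4):
    z=np.array([np.cos(az)*np.cos(pit),np.sin(az)*np.cos(pit),-np.sin(pit)]);h=np.array([-np.sin(az),np.cos(az),0])
    for s in(1,-1):
        print(round(np.rad2deg(az)),pit,s,[b.round(2).tolist() for b in ik(cup,rot(z,s*h),8)])
E
```

```text
[0.     0.1009 0.2403 0.443  0.5725 0.0206 0.2323] 5.121797319596055e-09 [-0.5458140453270859, -0.21072705617927676, 1.7288583529791772, 0.3540797399196189, 1.796475902918665, -1.5399078365973897]
-60 0 1 [[-0.19, 0.56, 2.32, 4.02, 1.41, 1.38]]
-60 0 -1 [[-0.19, 0.56, 2.32, 4.02, 1.41, -1.76]]
-60 0.4 1 [[-0.22, 0.29, 2.38, 4.2, 0.89, 1.13]]
-60 0.4 -1 [[-0.22, 0.29, 2.38, 4.2, 0.89, -2.02]]
-20 0 1 []
-20 0 -1 []
-20 0.4 1 []
-20 0.4 -1 []
10 0 1 [[-0.98, 0.54, 2.41, 1.98, 1.49, 1.75]]
10 0 -1 [[-0.98, 0.54, 2.41, 1.98, 1.49, -1.39]]
10 0.4 1 [[-0.93, 0.24, 2.46, 1.81, 1.01, 2.04]]
10 0.4 -1 [[-0.93, 0.24, 2.46, 1.81, 1.01, -1.1]]
40 0 1 [[-1.03, 0.62, 2.17, 1.43, 1.62, 1.91]]
40 0 -1 [[-1.03, 0.62, 2.17, 1.43, 1.62, -1.23]]
40 0.4 1 [[-0.98, 0.38, 2.23, 1.27, 1.28, 2.12]]
40 0.4 -1 [[-0.98, 0.38, 2.23, 1.27, 1.28, -1.02]]
70 0 1 [[-0.94, 0.74, 1.9, 1.04, 1.84, 2.0]]
70 0 -1 [[-0.94, 0.74, 1.9, 1.04, 1.84, -1.15]]
70 0.4 1 [[-0.91, 0.54, 1.97, 0.9, 1.54, 2.09]]
70 0.4 -1 [[-0.91, 0.54, 1.97, 0.9, 1.54, -1.05]]
90 0 1 [[-0.85, 0.82, 1.73, 0.82, 2.0, 1.99]]
90 0 -1 [[-0.85, 0.82, 1.73, 0.82, 2.0, -1.15]]
90 0.4 1 [[-0.83, 0.63, 1.81, 0.68, 1.71, 2.02]]
90 0.4 -1 [[-0.83, 0.63, 1.81, 0.68, 1.71, -1.12]]
```

```bash
cat >> kin.py <<'E'
up=np.array([0,0,1.])
def level(az,pit,s=1):
    z=np.array([np.cos(az)*np.cos(pit),np.sin(az)*np.cos(pit),-np.sin(pit)]);return rot(z,s*np.array([-np.sin(az),np.cos(az),0]))
cx=np.array([.9905,-.1376,0]);cy=np.array([.1376,.9905,0]);mouth=np.array([.4609,.0951,.19])
E
python3 - <<'E'
from kin import *
g=ik(np.array([.489,-.169,.05]),level(np.deg2rad(30),.2),8);print('grasp',[x.round(2).tolist() for x in g])
for bd in (-8,10,25,40):
    b=np.deg2rad(bd);k=np.array([np.cos(b),np.sin(b),0]);q=g[0]
    pd=np.array([-np.sin(b),np.cos(b),0])
    p=mouth-.052*pd+np.array([0,0,.07])
    for th in (0,.6,1.2,1.8,2.3):
        s=ik(p,R.from_rotvec(-th*k)*level(b,.2),6,q)
        print(bd,th,[x.round(2).tolist() for x in s[:2]])
        if s:q=s[0]
E
```

```text
grasp [[-1.02, 0.47, 2.29, 1.52, 1.38, 1.96]]
-8 0 []
-8 0.6 []
-8 1.2 []
-8 1.8 []
-8 2.3 []
10 0 []
10 0.6 []
10 1.2 []
10 1.8 []
10 2.3 []
25 0 []
25 0.6 []
25 1.2 []
25 1.8 []
25 2.3 []
40 0 []
40 0.6 []
40 1.2 []
40 1.8 []
40 2.3 []
```

```bash
python3 - <<'E'
from kin import *
q0=np.array([-1.02, 0.47, 2.29, 1.52, 1.38, 1.96])
for bd in (-90,-60,50,60,70,82,95,110):
    b=np.deg2rad(bd);k=np.array([np.cos(b),np.sin(b),0])
    for sg in(1,-1):
      pd=sg*np.array([-np.sin(b),np.cos(b),0]); p=mouth-.05*pd+np.array([0,0,.07])
      for s6 in (1,-1):
        out=[]
        for th in (0,1.0,1.6,2.2):
          s=ik(p,R.from_rotvec(-sg*th*k)*level(b,.2,s6),5,q0); out.append(s[0].round(2).tolist() if s else None)
        if sum(o is not None for o in out)>1: print(bd,'pour az',bd+90*sg,'s',s6,out)
E
```

```text
-90 pour az 0 s 1 [[0.47, 0.17, 2.07, -1.11, 1.8, 0.77], [0.44, 0.27, 2.0, -1.07, 1.95, -0.18], [0.43, 0.33, 1.99, -1.12, 2.03, -0.75], [0.44, 0.36, 2.0, -1.2, 2.07, -1.34]]
-90 pour az 0 s -1 [[0.47, 0.17, 2.07, -1.11, 1.8, -2.37], None, [0.43, 0.33, 1.99, -1.12, 2.03, 2.39], [0.44, 0.36, 2.0, -1.2, 2.07, 1.8]]
-90 pour az -180 s 1 [[0.4, 0.33, 1.87, -1.17, 1.76, 0.71], [0.42, 0.3, 1.95, -1.33, 1.7, 1.72], [0.43, 0.34, 1.97, -1.42, 1.74, 2.35], None]
-90 pour az -180 s -1 [[0.4, 0.33, 1.87, -1.17, 1.76, -2.43], [0.42, 0.3, 1.95, -1.33, 1.7, -1.42], [0.43, 0.34, 1.97, -1.42, 1.74, -0.79], [0.42, 0.4, 1.95, -1.47, 1.84, -0.18]]
-60 pour az 30 s 1 [[0.47, -0.09, 2.34, -1.45, 1.4, 0.66], [0.47, 0.04, 2.26, -1.41, 1.59, -0.27], [0.48, 0.11, 2.25, -1.47, 1.68, -0.8], None]
-60 pour az 30 s -1 [[0.47, -0.09, 2.34, -1.45, 1.4, -2.48], None, [0.48, 0.11, 2.25, -1.47, 1.68, 2.34], None]
-60 pour az -150 s 1 [[0.48, 0.13, 2.11, -1.44, 1.41, 0.66], [0.48, 0.09, 2.21, 4.65, 1.34, 1.73], [0.48, 0.13, 2.23, 4.53, 1.4, 2.4], None]
-60 pour az -150 s -1 [[0.48, 0.13, 2.11, -1.44, 1.41, -2.48], [0.48
[... 2398 characters left out ...]
4, 0.99, 2.09, 0.67], [-0.49, 0.24, 2.16, 1.06, 2.13, 1.25]]
110 pour az 200 s 1 [[-0.34, 0.31, 1.89, 0.96, 1.97, 2.31], [-0.39, 0.28, 1.98, 1.1, 1.92, 1.33], [-0.4, 0.32, 2.0, 1.19, 1.97, 0.72], [-0.39, 0.38, 1.98, 1.23, 2.05, 0.12]]
110 pour az 200 s -1 [[-0.34, 0.31, 1.89, 0.96, 1.97, -0.83], [-0.39, 0.28, 1.98, 1.1, 1.92, -1.82], [-0.4, 0.32, 2.0, 1.19, 1.97, -2.42], None]
110 pour az 20 s 1 [[-0.47, 0.15, 2.1, 0.84, 2.02, 2.21], None, [-0.41, 0.31, 2.01, 0.81, 2.22, -2.55], [-0.42, 0.34, 2.03, 0.88, 2.26, -1.95]]
110 pour az 20 s -1 [[-0.47, 0.15, 2.1, 0.84, 2.02, -0.93], [-0.42, 0.25, 2.02, 0.78, 2.14, 0.01], [-0.41, 0.31, 2.01, 0.81, 2.22, 0.59], [-0.42, 0.34, 2.03, 0.88, 2.26, 1.19]]
```

```bash
python3 - <<'E'
from kin import *
q=np.array([-1.02, 0.47, 2.29, 1.52, 1.38, -1.18]);cup=np.array([.489,-.169,.055])
for azd in (30,45,60):
 for pit in (.2,.35):
  r=level(np.deg2rad(azd),pit,-1);z=r.as_matrix()[:,2]
  out=[]
  for d in (-.002,.06,.12):
    s=ik(cup-d*z,r,4,q);out.append(s[0].round(2).tolist() if s else None)
  s=ik(cup-.06*z+[0,0,.15],r,4,q);out.append(s[0].round(2).tolist() if s else None)
  print(azd,pit,out)
E
```

```text
30 0.2 [[-1.02, 0.46, 2.29, 1.52, 1.37, -1.17], [-1.17, 0.41, 2.33, 1.38, 1.44, -1.17], [-1.32, 0.36, 2.35, 1.24, 1.5, -1.16], [-1.17, -0.02, 2.38, 1.34, 1.52, -0.79]]
30 0.35 [[-0.99, 0.36, 2.31, 1.46, 1.24, -1.07], [-1.14, 0.28, 2.35, 1.32, 1.31, -1.05], [-1.29, 0.21, 2.37, 1.18, 1.4, -1.02], [-1.14, -0.11, 2.36, 1.24, 1.42, -0.67]]
45 0.2 [[-1.0, 0.52, 2.16, 1.29, 1.49, -1.13], [-1.13, 0.5, 2.16, 1.17, 1.55, -1.12], [-1.25, 0.48, 2.14, 1.07, 1.61, -1.11], [-1.13, 0.14, 2.2, 1.19, 1.67, -0.83]]
45 0.35 [[-0.98, 0.44, 2.18, 1.23, 1.36, -1.05], [-1.11, 0.39, 2.19, 1.12, 1.44, -1.03], [-1.22, 0.35, 2.17, 1.02, 1.52, -1.02], [-1.11, 0.06, 2.2, 1.1, 1.58, -0.74]]
60 0.2 [[-0.96, 0.59, 2.03, 1.09, 1.61, -1.1], [-1.07, 0.59, 1.99, 1.0, 1.67, -1.1], [-1.16, 0.59, 1.94, 0.93, 1.74, -1.09], [-1.07, 0.28, 2.03, 1.04, 1.81, -0.86]]
60 0.35 [[-0.95, 0.51, 2.05, 1.03, 1.49, -1.05], [-1.05, 0.49, 2.02, 0.95, 1.57, -1.04], [-1.13, 0.48, 1.98, 0.88, 1.64, -1.03], [-1.05, 0.2, 2.03, 0.97, 1.73, -0.81]]
```

```bash
python3 - <<'E'
from kin import *
r=level(np.deg2rad(35),.25,-1);z=r.as_matrix()[:,2];cup=np.array([.489,-.169,.055])
t=cup-.11*z+[0,0,.12];print(t)
s=ctrl.get_state();rv=(R.from_quat(s['tcp_rot']).inv()*r).as_rotvec();print(rv,np.linalg.norm(rv));n=int(np.ceil(np.linalg.norm(rv)/.18))
plan(t,r,n,3)
q=s['qpos'];p0=s['eef_pos'];r0=R.from_quat(s['tcp_rot'])
for f in np.linspace(.2,1,5):
    x=ik(p0+f*(t-p0),r0*R.from_rotvec(rv*f),1,q);print(f,[v.round(2).tolist() for v in x]); q=x[0] if x else q
E
```

```text
[ 0.40169447 -0.23013199  0.20221444]
[-1.1676357   0.40921605  1.58534175] 2.01100456749574
q [-0.546 -0.211  1.729  0.354  1.796 -1.54 ] p [ 0.4687 -0.0748  0.4683] z [ 0.026  0.38  -0.925] y [0.498 0.797 0.341] f [ 0.8  1.  -0.6]
[[-0.097, 0.034, 0.132], [-0.005, -0.021, 0.015]]
[[-0.097, 0.034, 0.132], [-0.008, -0.021, 0.013]]
[[-0.097, 0.034, 0.132], [-0.011, -0.021, 0.011]]
[[-0.097, 0.034, 0.132], [-0.015, -0.02, 0.008]]
[[-0.097, 0.034, 0.132], [-0.017, -0.019, 0.006]]
[[-0.097, 0.034, 0.132], [-0.02, -0.017, 0.004]]
[[-0.097, 0.034, 0.132], [-0.022, -0.014, 0.001]]
[[-0.097, 0.034, 0.132], [-0.024, -0.011, -0.001]]
[[-0.097, 0.034, 0.132], [-0.025, -0.008, -0.002]]
[[-0.097, 0.034, 0.132], [-0.026, -0.004, -0.004]]
[[-0.097, 0.034, 0.132], [-0.026, -0.001, -0.005]]
[[-0.097, 0.034, 0.132], [-0.025, 0.003, -0.006]]
0.2 [[-0.72, -0.19, 1.86, 0.55, 1.8, -1.39]]
0.4 [[-0.87, -0.16, 1.99, 0.72, 1.78, -1.24]]
0.6000000000000001 [[-1.02, -0.11, 2.11, 0.88, 1.74, -1.1]]
0.8 [[-1.15, -0.04, 2.22, 1.03, 1.68, -0.97]]
1.0 [[-1.27, 0.05, 2.32, 1.18, 1.6, -0.84]]
```

drive_tool --moves '[[[-0.097,0.034,0.132],[-0.005,-0.021,0.015],0.0854],[[-0.097,0.034,0.132],[-0.008,-0.021,0.013],0.0854],[[-0.097,0.034,0.132],[-0.011,-0.021,0.011],0.0854],[[-0.097,0.034,0.132],[-0.015,-0.02,0.008],0.0854],[[-0.097,0.034,0.132],[-0.017,-0.019,0.006],0.0854]]'

```text
time: 3.55
eef_pos: [0.4401, -0.1382, 0.3574]
tcp_rot: [0.532, 0.734, 0.407, -0.114]
contact_force: [0.2, -0.2, -0.5]
opening: 0.997
finger_force: 0.0
```

drive_tool --moves '[[[-0.097,0.034,0.132],[-0.02,-0.017,0.004],0.0854],[[-0.097,0.034,0.132],[-0.022,-0.014,0.001],0.0854],[[-0.097,0.034,0.132],[-0.024,-0.011,-0.001],0.0854],[[-0.097,0.034,0.132],[-0.025,-0.008,-0.002],0.0854],[[-0.097,0.034,0.132],[-0.026,-0.004,-0.004],0.0854]]'

```text
time: 4.18
eef_pos: [0.413, -0.2035, 0.2459]
tcp_rot: [0.715, 0.395, 0.552, -0.17]
contact_force: [0.9, -0.8, -0.2]
opening: 1.0
finger_force: 0.0
```

drive_tool --moves '[[[-0.097,0.034,0.132],[-0.026,-0.001,-0.005],0.0854],[[-0.097,0.034,0.132],[-0.025,0.003,-0.006],0.0854],[[0,0,0],[0,0,0],0.0854]]'

```text
time: 4.55
eef_pos: [0.4003, -0.2273, 0.2007]
tcp_rot: [0.754, 0.238, 0.584, -0.186]
contact_force: [-0.6, -0.6, -0.0]
opening: 0.999
finger_force: 0.0
```

```bash
python3 - <<'E'
from kin import *
w=cam('wrist','w1');a=cam('top')
print(w['fx'],w['cx'],w['cy'])
def pf(c,X):
    p=np.array(c['R'])@np.array(X)+np.array(c['t']);th=np.arctan2(np.hypot(p[0],p[1]),p[2]);f=c['fx'];n=p[:2]/np.hypot(p[0],p[1]);return n*f*th+[c['cx'],c['cy']]
for zz in (0,.095): print('cup proj',zz,pf(w,[.489,-.169,zz]))
t=cv2.cvtColor(np.array(a['image']),cv2.COLOR_RGB2BGR)
r=level(np.deg2rad(35),.25,-1);z=r.as_matrix()[:,2];cup=np.array([.489,-.169,.055])
p,rr=plan(cup-.11*z,r,3,3)
plan(cup+.002*z,r,4,3,(p,rr))
E
```

```text
297.3186396354542 257.04800419760267 194.435504581504
cup proj 0 [260.2605347  317.42269858]
cup proj 0.095 [260.74996233 264.39891189]
q [-1.268  0.043  2.319  1.173  1.601 -0.841] p [ 0.4014 -0.2284  0.203 ] z [ 0.791  0.558 -0.25 ] y [ 0.577 -0.816  0.003] f [-0.4 -0.4  0.6]
[[-0.001, 0.001, 0.001], [-0.039, 0.0, 0.01]]
[[-0.001, 0.001, 0.001], [-0.039, 0.001, 0.01]]
[[-0.001, 0.001, 0.001], [-0.039, 0.0, 0.009]]
q [-1.268  0.043  2.319  1.173  1.601 -0.841] p [ 0.4013 -0.2301  0.0824] z [ 0.793  0.556 -0.248] y [ 0.574 -0.819  0.001] f [-0.4 -0.4  0.6]
[[-0.0, 0.0, 0.0], [-0.0, 0.0, 0.028]]
[[-0.0, 0.0, 0.0], [-0.0, 0.0, 0.028]]
[[-0.0, 0.0, 0.0], [-0.0, 0.0, 0.028]]
[[-0.0, 0.0, 0.0], [-0.0, 0.0, 0.028]]
```

View pics/w1.png

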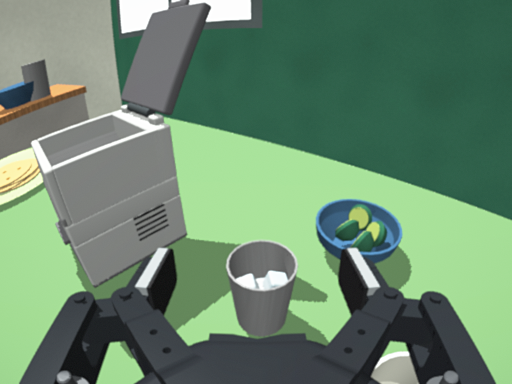

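The wrist view shows the cup centred between the fingers, rim at about (262,263) against a predicted (261,264), so the estimate is good. The crock sits clear at lower right.

drive_tool --moves '[[[0,0,0],[-0.039,0,0.01],0.0854],[[0,0,0],[-0.039,0,0.01],0.0854],[[0,0,0],[-0.039,0.001,0.009],0.0854],[[0,0,0],[0,0,0],0.0854]]'

```text
time: 5.15
eef_pos: [0.4011, -0.229, 0.0808]
tcp_rot: [0.753, 0.239, 0.584, -0.187]
contact_force: [0.4, -0.3, 0.3]
opening: 0.995
finger_force: 0.0
```

drive_tool --moves '[[[0,0,0],[0,0,0.028],0.0854],[[0,0,0],[0,0,0.028],0.0854],[[0,0,0],[0,0,0.028],0.0854],[[0,0,0],[0,0,0.028],0.0854],[[0,0,0],[0,0,0],0.0854]]'

```text
time: 5.78
eef_pos: [0.491, -0.1667, 0.0561]
tcp_rot: [0.752, 0.242, 0.584, -0.184]
contact_force: [-0.7, 0.2, 0.9]
opening: 1.001
finger_force: 0.0
```

```bash
python3 - <<'E'
from kin import *
r=level(np.deg2rad(35),.25,-1);z=r.as_matrix()[:,2];cup=np.array([.489,-.169,.055])
plan(cup+.002*z,r,1,4)
E
```

```text
q [-1.006  0.443  2.258  1.415  1.366 -1.127] p [ 0.491  -0.1667  0.0561] z [ 0.79   0.56  -0.249] y [ 0.58  -0.815  0.006] f [-0.7  0.2  0.9]
[[-0.006, 0.002, 0.007], [-0.0018, 0.0007, -0.0006]]
```

drive_tool --moves '[[[0,0,0],[0,0,0],0.06],[[0,0,0],[0,0,0],0.06],[[0,0,0],[0,0,0],0.06],[[0,0,0],[0,0,0],0.06],[[0,0,0],[0,0,0],0.06]]' --grip_force 50

```text
time: 6.4
eef_pos: [0.4898, -0.1689, 0.0557]
tcp_rot: [0.752, 0.239, 0.586, -0.184]
contact_force: [-1.3, -2.8, 6.5]
opening: 0.775
finger_force: 54.0
```

drive_tool --moves '[[[0,0,0],[0,0,0],0.05],[[0,0,0],[-0.01,0,-0.0025],0.05],[[0,0,0],[-0.02,0,-0.005],0.05],[[0,0,0],[0,0,0],0.05]]'

```text
time: 6.9
eef_pos: [0.4814, -0.1786, 0.0373]
tcp_rot: [0.743, 0.239, 0.597, -0.185]
contact_force: [10.8, 6.7, 32.7]
opening: 0.738
finger_force: 53.8
```

I had the tool's x sign wrong: +x is up. The fingers slid down the cup instead of lifting it. I'll unload, open, go back to height and grip again.

drive_tool --moves '[[[0,0,0],[0.011,0,0.003],0.05],[[0,0,0],[0,0,0],0.05],[[0,0,0],[0,0,0],0.0854],[[0,0,0],[0,0,0],0.0854],[[0,0,0],[0,0,0],0.0854]]'

```text
time: 7.52
eef_pos: [0.4815, -0.172, 0.0356]
tcp_rot: [0.754, 0.239, 0.583, -0.186]
contact_force: [-0.8, -0.5, 0.2]
opening: 0.999
finger_force: 0.0
```

```bash
python3 - <<'E'
from kin import *
r=level(np.deg2rad(35),.25,-1);z=r.as_matrix()[:,2];cup=np.array([.489,-.169,.055])
plan(cup+.002*z,r,2,4);w=cam('wrist');a=cam('top');b=cam('side')
f=lambda c:cv2.cvtColor(np.array(c['image']),cv2.COLOR_RGB2BGR)
cv2.imwrite('pics/m2.png',np.hstack([f(w)[200:384,130:400],cv2.resize(f(b)[230:320,200:330],(266,184))]))
E
```

```text
q [-1.032  0.495  2.252  1.402  1.366 -1.167] p [ 0.4815 -0.172   0.0356] z [ 0.791  0.558 -0.251] y [ 0.576 -0.817 -0.001] f [-0.8 -0.5  0.2]
[[-0.002, 0.002, -0.0], [0.0104, 0.001, 0.0024]]
[[-0.002, 0.002, -0.0], [0.0104, 0.0009, 0.0024]]
```

View pics/m2.png

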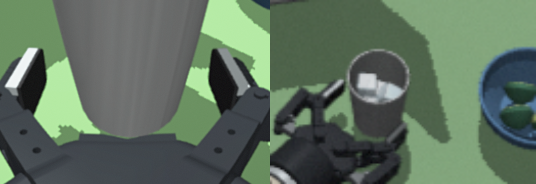

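The cup still stands upright with the ice in it, between the open fingers (wrist crop: cup spans about x 55 to 205, pads at about 45 and 210). I'll raise to mid-height, grip again and lift along +x.

drive_tool --moves '[[[0,0,0],[0.0104,0.001,0.003],0.0854],[[0,0,0],[0.0104,0.001,0.003],0.0854],[[0,0,0],[0,0,0],0.05],[[0,0,0],[0,0,0],0.05],[[0,0,0],[0,0,0],0.05]]' --grip_force 50

```text
time: 8.3
eef_pos: [0.4924, -0.1678, 0.0564]
tcp_rot: [0.752, 0.24, 0.585, -0.185]
contact_force: [-2.8, -0.8, 6.7]
opening: 0.774
finger_force: 53.7
```

drive_tool --moves '[[[0,0,0],[0,0,0],0.05],[[0,0,0],[0,0,0],0.05],[[0,0,0],[0.01,0,-0.0025],0.05],[[0,0,0],[0.02,0,-0.005],0.05],[[0,0,0],[0,0,0],0.05]]'

```text
time: 8.93
eef_pos: [0.4926, -0.168, 0.0865]
tcp_rot: [0.754, 0.24, 0.583, -0.184]
contact_force: [-0.1, -0.5, -2.1]
opening: 0.77
finger_force: 55.3
```

```bash
python3 - <<'E'
from kin import *
s=log();print(s['opening'],s['finger_force'])
a=cam('top');b=cam('side');w=cam('wrist')
f=lambda c:cv2.cvtColor(np.array(c['image']),cv2.COLOR_RGB2BGR)
cv2.imwrite('pics/m3.png',np.hstack([f(w)[150:384,130:400],cv2.resize(f(b)[220:320,200:320],(281,234))]))
q=s['qpos'];p0=s['eef_pos'];r0=R.from_quat(s['tcp_rot'])
# transit: lift, yaw to az82, go to pour place
yaw=np.deg2rad(82-35);p1=mouth-.052*cx+[0,0,.075]
print('pour p',p1)
pts=[(p0+[0,0,.2],r0),(p0+[-.03,.08,.24],R.from_rotvec(up*yaw*.5)*r0),(p1+[0,0,.06],R.from_rotvec(up*yaw)*r0),(p1,R.from_rotvec(up*yaw)*r0)]
for p,r in pts:
    x=ik(p,r,1,q);print(p.round(3),[v.round(2).tolist() for v in x]);q=x[0] if x else q
P1,R1=plan(p0+[0,0,.2],r0,4,3)
E
```

```text
0.7695286575699544 55.317132153809325
pour p [0.409394  0.1022552 0.265    ]
[ 0.493 -0.168  0.287] [[-1.0, -0.11, 2.27, 1.33, 1.47, -0.59]]
[ 0.463 -0.088  0.327] [[-0.91, -0.13, 2.21, 1.17, 1.75, -0.59]]
[0.409 0.102 0.325] [[-0.56, -0.26, 2.31, 1.14, 1.81, -0.6]]
[0.409 0.102 0.265] [[-0.56, -0.15, 2.35, 1.11, 1.75, -0.73]]
q [-1.004  0.362  2.274  1.405  1.372 -1.055] p [ 0.4921 -0.1673  0.0852] z [ 0.791  0.558 -0.252] y [ 0.576 -0.817 -0.   ] f [ 0.7  0.1 -2.9]
[[-0.0, -0.0, -0.001], [0.049, 0.0, -0.013]]
[[-0.0, -0.0, -0.001], [0.049, 0.0, -0.013]]
[[-0.0, -0.0, -0.001], [0.048, 0.001, -0.012]]
[[-0.0, -0.0, -0.001], [0.049, 0.0, -0.013]]
```

View pics/m3.png

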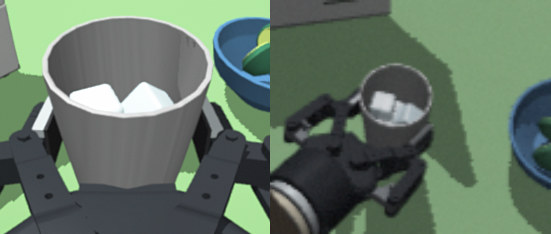

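The cup is lifted, held straight between the pads, with the ice well below the rim. Next I lift higher and carry it to the pouring place.

drive_tool --moves '[[[0,0,0],[0.025,0,-0.006],0.05],[[0,0,0],[0.045,0,-0.011],0.05],[[0,0,0],[0.045,0,-0.011],0.05],[[0,0,0],[0.045,0,-0.011],0.05],[[0,0,0],[0.045,0,-0.011],0.05]]'

```text
time: 9.7
eef_pos: [0.4942, -0.1653, 0.297]
tcp_rot: [0.754, 0.239, 0.583, -0.186]
contact_force: [0.5, -1.0, -2.8]
opening: 0.77
finger_force: 55.6
```

drive_tool --moves '[[[0,0,0],[0.03,0,-0.008],0.05],[[0,0,0],[0,0,0],0.05]]'

```text
time: 9.95
eef_pos: [0.4947, -0.1663, 0.3294]
tcp_rot: [0.753, 0.241, 0.584, -0.183]
contact_force: [0.1, 0.4, -2.9]
opening: 0.775
finger_force: 55.6
```

```bash
python3 - <<'E'
from kin import *
s=log();r0=R.from_quat(s['tcp_rot'])
r1=level(np.deg2rad(82),.25,-1);p1=mouth-.052*cx+[0,0,.075]
plan(p1+[0,0,.06],r1,11,3)
E
```

```text
q [-0.998 -0.177  2.24   1.328  1.486 -0.492] p [ 0.4947 -0.1663  0.3294] z [ 0.792  0.557 -0.251] y [ 0.576 -0.817  0.005] f [ 0.1  0.4 -2.9]
[[0.072, 0.001, -0.018], [0.002, -0.024, 0.008]]
[[0.072, 0.001, -0.018], [0.002, -0.024, 0.009]]
[[0.072, 0.001, -0.018], [0.002, -0.023, 0.011]]
[[0.072, 0.001, -0.018], [0.003, -0.022, 0.013]]
[[0.072, 0.001, -0.018], [0.003, -0.021, 0.014]]
[[0.072, 0.001, -0.018], [0.004, -0.02, 0.016]]
[[0.072, 0.001, -0.018], [0.004, -0.019, 0.017]]
[[0.072, 0.001, -0.018], [0.004, -0.017, 0.018]]
[[0.072, 0.001, -0.018], [0.005, -0.016, 0.02]]
[[0.072, 0.001, -0.018], [0.005, -0.015, 0.02]]
[[0.072, 0.001, -0.018], [0.005, -0.013, 0.022]]
```

drive_tool --moves '[[[0.072,0,-0.018],[0.002,-0.024,0.008],0.05],[[0.072,0,-0.018],[0.002,-0.024,0.009],0.05],[[0.072,0,-0.018],[0.002,-0.023,0.011],0.05],[[0.072,0,-0.018],[0.003,-0.022,0.013],0.05],[[0.072,0,-0.018],[0.003,-0.021,0.014],0.05]]'

```text
time: 10.58
eef_pos: [0.4555, -0.0426, 0.3244]
tcp_rot: [0.696, 0.374, 0.538, -0.292]
contact_force: [-0.6, 0.3, -2.1]
opening: 0.774
finger_force: 55.6
```

drive_tool --moves '[[[0.072,0,-0.018],[0.004,-0.02,0.016],0.05],[[0.072,0,-0.018],[0.004,-0.019,0.017],0.05],[[0.072,0,-0.018],[0.004,-0.017,0.018],0.05],[[0.072,0,-0.018],[0.005,-0.016,0.02],0.05],[[0.072,0,-0.018],[0.005,-0.015,0.02],0.05]]'

```text
time: 11.2
eef_pos: [0.4161, 0.0796, 0.3243]
tcp_rot: [0.615, 0.496, 0.475, -0.387]
contact_force: [0.1, -0.1, -2.4]
opening: 0.772
finger_force: 55.6
```

drive_tool --moves '[[[0.072,0,-0.018],[0.005,-0.013,0.022],0.05],[[0,0,0],[0,0,0],0.05],[[0,0,0],[0,0,0],0.05]]'

```text
time: 11.58
eef_pos: [0.4089, 0.1031, 0.324]
tcp_rot: [0.598, 0.517, 0.461, -0.404]
contact_force: [-0.3, 0.2, -1.6]
opening: 0.774
finger_force: 56.3
```

```bash
python3 - <<'E'
from kin import *
s=log();r0=R.from_quat(s['tcp_rot']);p1=mouth-.050*cx+[0,0,.072];q=s['qpos']
k=cy/np.linalg.norm(cy)
for th in (0,.5,1,1.5,1.9,2.2,2.4):
    r=R.from_rotvec(th*k)*r0
    c=r.apply(r0.inv().apply(up)); x=ik(p1,r,2,q);print(th,'axis',c.round(2),[v.round(2).tolist() for v in x][:1]);q=x[0] if x else q
m,_=plan(p1+[0,0,.0],r0,2,3)
plan(p1,R.from_rotvec(2.2*k)*r0,14,3,(p1,r0))
a=cam('top','t4')
f=cv2.imread('pics/t4.png');cv2.imwrite('pics/t4c.png',cv2.resize(f[120:270,150:350],(640,480)))
E
```

```text
0 axis [0. 0. 1.] [[-0.56, -0.14, 2.35, 1.11, 1.74, -0.73]]
0.5 axis [ 0.47 -0.07  0.88] [[-0.54, -0.05, 2.29, 1.06, 1.82, -0.27]]
1 axis [ 0.83 -0.12  0.54] [[-0.52, 0.04, 2.25, 1.06, 1.91, 0.18]]
1.5 axis [ 0.99 -0.14  0.07] [[-0.51, 0.11, 2.23, 1.09, 1.99, 0.63]]
1.9 axis [ 0.94 -0.13 -0.32] [[-0.51, 0.16, 2.24, 1.15, 2.03, 1.0]]
2.2 axis [ 0.8  -0.11 -0.59] [[-0.52, 0.18, 2.26, 1.2, 2.06, 1.28]]
2.4 axis [ 0.67 -0.09 -0.74] [[-0.53, 0.18, 2.28, 1.24, 2.06, 1.47]]
q [-0.564 -0.257  2.316  1.138  1.81  -0.59 ] p [0.4089 0.1031 0.324 ] z [ 0.134  0.959 -0.248] y [ 0.99  -0.14  -0.006] f [-0.3  0.2 -1.6]
[[0.0, 0.0, 0.0], [-0.03, 0.001, 0.007]]
[[0.0, 0.0, 0.0], [-0.03, 0.002, 0.008]]
q [-0.564 -0.257  2.316  1.138  1.81  -0.59 ] p [0.4114 0.102  0.262 ] z [ 0.134  0.959 -0.248] y [ 0.99  -0.14  -0.006] f [-0.3  0.2 -1.6]
[[0.039, -0.0, 0.152], [0.0, 0.0, 0.0]]
[[0.039, -0.0, 0.152], [0.0, 0.0, 0.0]]
[[0.039, -0.0, 0.152], [0.0, 0.0, 0.0]]
[[0.039, -0.0, 0.152], [0.0, 0.0, 0.0]]
[[0.039, -0.0, 0.152], [0.0, 0.0, 0.0]]
[[0.039, -0.0, 0.152], [0.0, 0.0, 0.0]]
[[0.039, -0.0, 0.152], [0.0, 0.0, 0.0]]
[[0.039, -0.0, 0.152], [0.0, 0.0, 0.0]]
[[0.039, -0.0, 0.152], [0.0, 0.0, 0.0]]
[[0.039, -0.0, 0.152], [0.0, 0.0, 0.0]]
[[0.039, -0.0, 0.152], [0.0, 0.0, 0.0]]
[[0.039, -0.0, 0.152], [0.0, 0.0, 0.0]]
[[0.039, -0.0, 0.152], [0.0, 0.0, 0.0]]
[[0.039, -0.0, 0.152], [0.0, 0.0, 0.0]]
```

View pics/t4c.png

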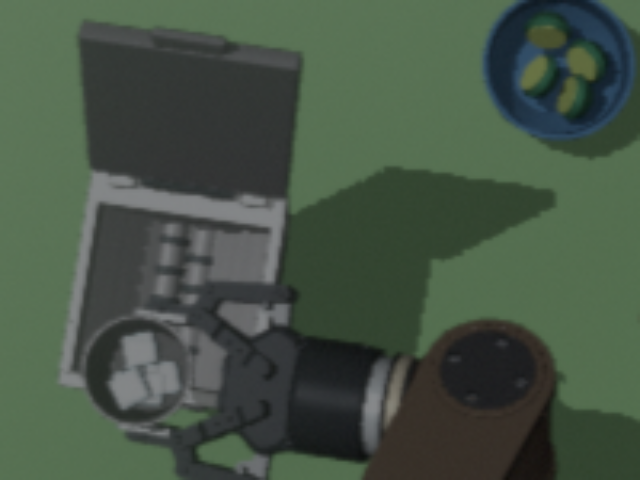

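The cup is over the front of the hopper with the cubes in it. It shows at (137,370) because it is closer to the camera; the y error is a few mm, so I shift it 6 mm and then tilt slowly.

drive_tool --moves '[[[0,0,0],[-0.022,0.001,0.003],0.05],[[0,0,0],[-0.022,0.001,0.003],0.05],[[0.039,0,0.152],[0,0,0],0.05],[[0.039,0,0.152],[0,0,0],0.05],[[0.039,0,0.152],[0,0,0],0.05]]'

```text
time: 12.25
eef_pos: [0.4105, 0.0968, 0.2802]
tcp_rot: [0.675, 0.392, 0.327, -0.532]
contact_force: [0.1, 0.5, -1.9]
opening: 0.771
finger_force: 56.3
```

drive_tool --moves '[[[0.039,0,0.152],[0,0,0],0.05],[[0.039,0,0.152],[0,0,0],0.05],[[0.02,0,0.076],[0,0,0],0.05],[[0.02,0,0.076],[0,0,0],0.05],[[0.02,0,0.076],[0,0,0],0.05]]'

```text
time: 12.88
eef_pos: [0.4105, 0.0968, 0.2801]
tcp_rot: [0.717, 0.223, 0.149, -0.644]
contact_force: [0.7, 0.2, -1.6]
opening: 0.776
finger_force: 56.3
```

drive_tool --moves '[[[0.02,0,0.076],[0,0,0],0.05],[[0.02,0,0.076],[0,0,0],0.05],[[0.02,0,0.076],[0,0,0],0.05],[[0.02,0,0.076],[0,0,0],0.05],[[0.02,0,0.076],[0,0,0],0.05]]'

```text
time: 13.5
eef_pos: [0.4106, 0.0968, 0.2801]
tcp_rot: [0.713, 0.091, 0.014, -0.695]
contact_force: [-0.2, 0.9, -1.5]
opening: 0.77
finger_force: 56.3
```

drive_tool --moves '[[[0.02,0,0.076],[0,0,0],0.05],[[0.02,0,0.076],[0,0,0],0.05],[[0.02,0,0.076],[0,0,0],0.05],[[0.02,0,0.076],[0,0,0],0.05],[[0.02,0,0.076],[0,0,0],0.05]]'

```text
time: 14.12
eef_pos: [0.4106, 0.0968, 0.2802]
tcp_rot: [-0.682, 0.045, 0.122, 0.719]
contact_force: [-0.0, 0.5, -2.3]
opening: 0.772
finger_force: 56.3
```

```bash
python3 - <<'E'
from kin import *
s=log();print(s['qpos'].round(2),s['eef_pos'],s['opening'],s['contact_force'])
f=lambda c:cv2.cvtColor(np.array(c['image']),cv2.COLOR_RGB2BGR)
a=f(cam('top'));b=f(cam('side'))
cv2.imwrite('pics/m5.png',np.hstack([cv2.resize(a[150:270,150:260],(440,480)),cv2.resize(b[130:230,160:250],(360,480)[0:1]+(480,))[:, :360]]))
E
```

```text
[-0.52  0.11  2.24  1.15  2.05  0.95] [0.410625  0.0967835 0.2801643] 0.7718834748813914 [-0.01273582  0.53302028 -2.29398644]
```

View pics/m5.png

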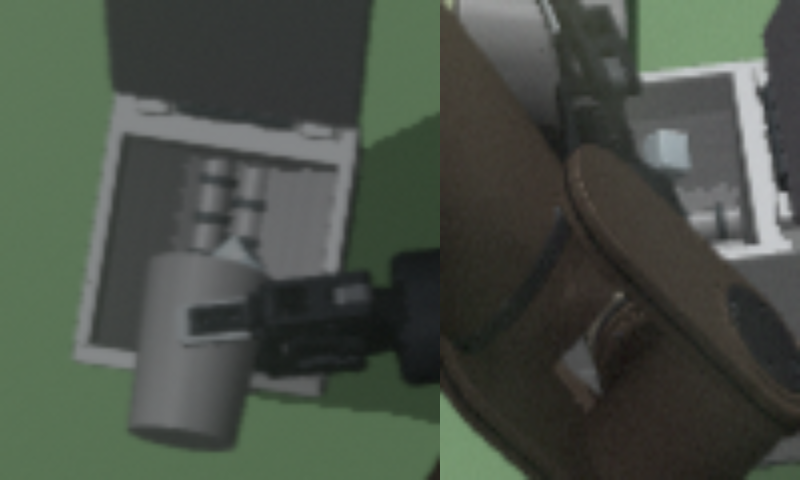

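The cup is tilted about 1.85 rad and a cube is at the lip, at (238,250) in the top crop, over the rollers. I keep tilting.

drive_tool --moves '[[[0.02,0,0.076],[0,0,0],0.05],[[0.02,0,0.076],[0,0,0],0.05],[[0.02,0,0.076],[0,0,0],0.05],[[0.02,0,0.076],[0,0,0],0.05],[[0.02,0,0.076],[0,0,0],0.05]]'

```text
time: 14.85
eef_pos: [0.4105, 0.097, 0.2804]
tcp_rot: [-0.625, 0.178, 0.253, 0.717]
contact_force: [0.3, -0.0, -1.6]
opening: 0.771
finger_force: 56.3
```

drive_tool --moves '[[[0.02,0,0.076],[0,0,0],0.05],[[0.02,0,0.076],[0,0,0],0.05],[[0.02,0,0.076],[0,0,0],0.05],[[0,0,0],[0,0,0],0.05],[[0,0,0],[0,0,0],0.05]]'

```text
time: 15.48
eef_pos: [0.4103, 0.0973, 0.2803]
tcp_rot: [-0.58, 0.254, 0.327, 0.701]
contact_force: [-1.0, -1.1, -1.6]
opening: 0.776
finger_force: 56.3
```

```bash
python3 - <<'E'
from kin import *
s=log();r=R.from_quat(s['tcp_rot']);print(s['qpos'].round(2),s['eef_pos'],s['opening'],s['contact_force'])
f=lambda c:cv2.cvtColor(np.array(c['image']),cv2.COLOR_RGB2BGR)
a=f(cam('top'));w=f(cam('wrist'))
cv2.imwrite('pics/m6.png',np.hstack([cv2.resize(a[150:270,150:260],(440,480)),cv2.resize(w[60:320,130:330],(360,480))]))
E
```

```text
[-0.54  0.14  2.28  1.26  2.09  1.54] [0.41027952 0.09732337 0.28029686] 0.7763435741054939 [-0.98753007 -1.09708196 -1.61572262]
```

View pics/m6.png

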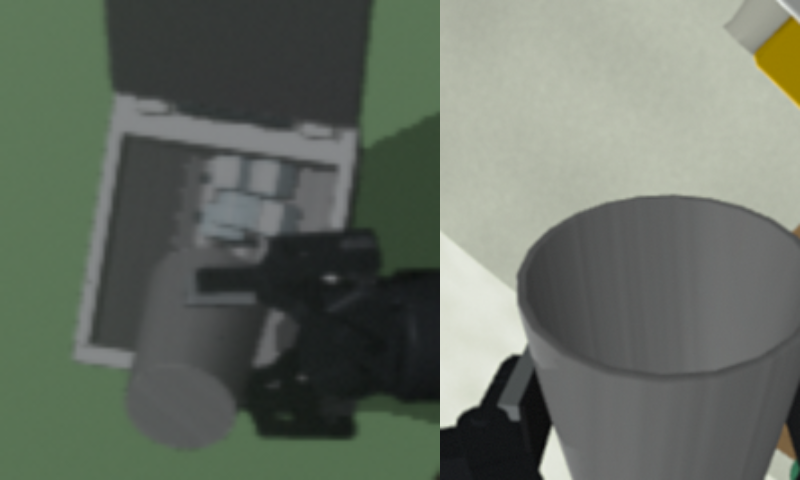

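Four cubes are visible in the hopper, around (245,190) in the crop, and the inside of the cup looks empty as far as it shows. I'll shake briefly, lift straight up still tilted, and count.

drive_tool --moves '[[[0.02,0,0.076],[0,0,0],0.05],[[0.02,0,0.076],[0,0,0],0.05],[[-0.02,0,-0.076],[0,0,0],0.05],[[0.02,0,0.076],[0,0,0],0.05],[[0,0,0],[0,0,0],0.05]]'

```text
time: 16.2
eef_pos: [0.4099, 0.0977, 0.28]
tcp_rot: [-0.544, 0.304, 0.375, 0.686]
contact_force: [-0.6, -1.0, -1.8]
opening: 0.77
finger_force: 56.3
```

```bash
python3 - <<'E'
from kin import *
s=log();r=R.from_quat(s['tcp_rot']);p=s['eef_pos'];q=s['qpos']
t=p+np.array([-.12,-.03,.10]);plan(t,r,4,3)
for f in (.5,1): x=ik(p+(t-p)*f,r,2,q);print([v.round(2) for v in x])
t=p+np.array([0,-.14,.10]);plan(t,r,4,3)
for f in (.5,1): x=ik(p+(t-p)*f,r,2,q);print([v.round(2) for v in x])
E
```

```text
q [-0.544  0.14   2.3    1.296  2.083  1.701] p [0.4099 0.0977 0.28  ] z [0.009 0.975 0.222] y [-0.846  0.126 -0.519] f [-0.6 -1.  -1.8]
[[0.0, 0.0, 0.0], [-0.038, 0.011, -0.002]]
[[0.0, 0.0, 0.0], [-0.038, 0.012, -0.002]]
[[0.0, 0.0, 0.0], [-0.038, 0.011, -0.002]]
[[0.0, 0.0, 0.0], [-0.038, 0.012, -0.002]]
[array([-0.66, -0.1 ,  2.42,  1.27,  2.2 ,  1.82])]
[]
q [-0.544  0.14   2.3    1.296  2.083  1.701] p [0.4099 0.0977 0.28  ] z [0.009 0.975 0.222] y [-0.846  0.126 -0.519] f [-0.6 -1.  -1.8]
[[0.0, 0.0, 0.0], [-0.027, -0.017, -0.029]]
[[0.0, 0.0, 0.0], [-0.027, -0.017, -0.028]]
[[0.0, 0.0, 0.0], [-0.027, -0.018, -0.029]]
[[0.0, 0.0, 0.0], [-0.027, -0.017, -0.028]]
[array([-0.68,  0.08,  2.24,  1.26,  2.21,  1.81])]
[array([-0.79,  0.06,  2.14,  1.26,  2.33,  1.92])]
```

drive_tool --moves '[[[0,0,0],[-0.033,-0.021,0.009],0.05],[[0,0,0],[-0.025,0.008,-0.001],0.05],[[0,0,0],[-0.015,0.005,-0.001],0.05],[[0,0,0],[0,0,0],0.05]]'

```text
time: 16.7
eef_pos: [0.3778, 0.0901, 0.3465]
tcp_rot: [-0.545, 0.304, 0.374, 0.686]
contact_force: [0.6, 0.4, -1.7]
opening: 0.774
finger_force: 56.3
```

```bash
python3 - <<'E'
from kin import *
s=log();r=R.from_quat(s['tcp_rot']);print(s['qpos'].round(2),s['eef_pos'],s['opening'],s['contact_force'])
f=lambda c:cv2.cvtColor(np.array(c['image']),cv2.COLOR_RGB2BGR)
a=f(cam('top'));w=f(cam('wrist'));b=f(cam('side'))
cv2.imwrite('pics/m7.png',np.hstack([cv2.resize(a[150:270,150:260],(440,480)),np.vstack([cv2.resize(w[60:320,130:330],(360,240)),cv2.resize(b[110:230,160:310],(360,240))])]))
E
```

```text
[-0.6  -0.08  2.36  1.35  2.16  1.87] [0.37776111 0.09008479 0.34653379] 0.7737096278398614 [ 0.62855154  0.37208445 -1.65709201]
```

View pics/m7.png

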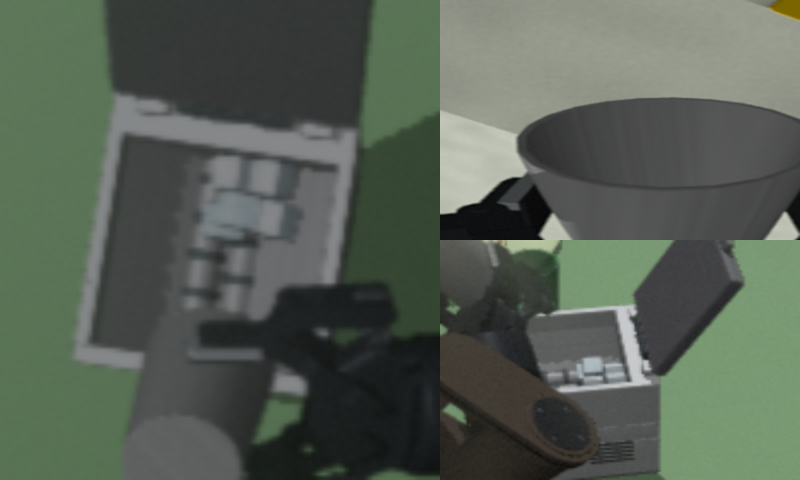

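That was my last allowed view. It shows at least five cubes piled on the rollers, around (245,200), none outside, and the cup looks empty. I'll right the cup and check its inside numerically.

```bash
python3 - <<'E'
from kin import *
s=log();r=R.from_quat(s['tcp_rot']);p=s['eef_pos'];q=s['qpos']
r1=level(np.deg2rad(62),.25,-1);t=np.array([.46,-.06,.345])
rv=(r.inv()*r1).as_rotvec();print(rv,np.linalg.norm(rv))
for f in np.linspace(.1,1,8):
    x=ik(p+(t-p)*f,r*R.from_rotvec(rv*f),2,q);print(round(f,2),[v.round(2).tolist() for v in x]);q=x[0] if x else q
plan(t,r1,15,3)
E
```

```text
[-0.76974209  0.44639814 -2.45100425] 2.6075268034712824
0.1 [[-0.62, -0.07, 2.3, 1.26, 2.16, 1.62]]
0.23 [[-0.64, -0.07, 2.24, 1.17, 2.13, 1.3]]
0.36 [[-0.67, -0.08, 2.2, 1.1, 2.08, 0.99]]
0.49 [[-0.7, -0.11, 2.18, 1.06, 2.02, 0.69]]
0.61 [[-0.74, -0.13, 2.17, 1.04, 1.95, 0.39]]
0.74 [[-0.78, -0.16, 2.18, 1.06, 1.88, 0.09]]
0.87 [[-0.82, -0.17, 2.19, 1.1, 1.82, -0.23]]
1.0 [[-0.86, -0.17, 2.21, 1.17, 1.78, -0.55]]
q [-0.603 -0.078  2.356  1.345  2.164  1.874] p [0.3782 0.0901 0.3458] z [0.009 0.975 0.222] y [-0.846  0.126 -0.518] f [ 0.8  0.1 -1. ]
[[-0.051, 0.03, -0.163], [0.001, -0.006, -0.01]]
[[-0.051, 0.03, -0.163], [0.002, -0.005, -0.01]]
[[-0.051, 0.03, -0.163], [0.003, -0.004, -0.01]]
[[-0.051, 0.03, -0.163], [0.004, -0.003, -0.01]]
[[-0.051, 0.03, -0.163], [0.005, -0.002, -0.01]]
[[-0.051, 0.03, -0.163], [0.005, -0.0, -0.01]]
[[-0.051, 0.03, -0.163], [0.006, 0.001, -0.01]]
[[-0.051, 0.03, -0.163], [0.006, 0.003, -0.01]]
[[-0.051, 0.03, -0.163], [0.005, 0.004, -0.009]]
[[-0.051, 0.03, -0.163], [0.005, 0.005, -0.009]]
[[-0.051, 0.03, -0.163], [0.004, 0.006, -0.008]]
[[-0.051, 0.03, -0.163], [0.003, 0.008, -0.008]]
[[-0.051, 0.03, -0.163], [0.003, 0.008, -0.007]]
[[-0.051, 0.03, -0.163], [0.001, 0.009, -0.007]]
[[-0.051, 0.03, -0.163], [-0.0, 0.01, -0.007]]
```

drive_tool --moves '[[[-0.051,0.03,-0.163],[0.001,-0.006,-0.01],0.05],[[-0.051,0.03,-0.163],[0.002,-0.005,-0.01],0.05],[[-0.051,0.03,-0.163],[0.003,-0.004,-0.01],0.05],[[-0.051,0.03,-0.163],[0.004,-0.003,-0.01],0.05],[[-0.051,0.03,-0.163],[0.005,-0.002,-0.01],0.05]]'

```text
time: 17.48
eef_pos: [0.4053, 0.0397, 0.3461]
tcp_rot: [0.727, -0.063, -0.066, -0.681]
contact_force: [0.7, -0.1, -1.4]
opening: 0.775
finger_force: 56.3
```

drive_tool --moves '[[[-0.051,0.03,-0.163],[0.005,0,-0.01],0.05],[[-0.051,0.03,-0.163],[0.006,0.001,-0.01],0.05],[[-0.051,0.03,-0.163],[0.006,0.003,-0.01],0.05],[[-0.051,0.03,-0.163],[0.005,0.004,-0.009],0.05],[[-0.051,0.03,-0.163],[0.005,0.005,-0.009],0.05]]'

```text
time: 18.1
eef_pos: [0.4325, -0.0107, 0.3452]
tcp_rot: [0.773, 0.188, 0.253, -0.55]
contact_force: [-0.4, 0.3, -1.9]
opening: 0.775
finger_force: 56.3
```

drive_tool --moves '[[[-0.051,0.03,-0.163],[0.004,0.006,-0.008],0.05],[[-0.051,0.03,-0.163],[0.003,0.008,-0.008],0.05],[[-0.051,0.03,-0.163],[0.003,0.008,-0.007],0.05],[[-0.051,0.03,-0.163],[0.001,0.009,-0.007],0.05],[[-0.051,0.03,-0.163],[0,0.01,-0.007],0.05]]'

```text
time: 18.73
eef_pos: [0.4602, -0.0605, 0.3448]
tcp_rot: [0.677, 0.405, 0.526, -0.317]
contact_force: [0.5, -0.1, -1.6]
opening: 0.773
finger_force: 56.3
```

```bash
python3 - <<'E'
from kin import *
s=log();r=R.from_quat(s['tcp_rot']);p=s['eef_pos'];q=s['qpos'];print(q.round(2))
a=cam('top','t8');im=np.array(a['image']).astype(int)
c=p+[.0,.0,.04];u,v=proj(a,c);print('rim centre px',u,v,'radius',480*.033/(1.349-c[2]))
g=im.mean(2);print(g[int(v)-18:int(v)+19:3,int(u)-18:int(u)+19:3].astype(int))
# ice cubes in hopper: bright bluish pixels inside the mouth
z=im[165:250,165:245];m=((z[...,2]>z[...,0]+4)&(z.mean(2)>105));print('ice px',m.sum());print(m[8:60,10:60].astype(int).sum(0))
b=cam('side','s8')
r1=level(np.deg2rad(35),.25,-1);t=np.array([.4924,-.1678,.20])
plan(t,r1,6,3)
E
```

```text
[-0.86 -0.17  2.21  1.17  1.78 -0.55]
rim centre px 273.24472439244886 210.1492413283654 radius 16.428778470007234
[[ 58  56  56  57  56  64  63  73  67  46  51  55  55]
 [ 57  57  56  86  51  38  37  39  59  87  52  45  52]
 [ 57  56  89  38  36  37  35  35  37  47  84  73  52]
 [ 56  78  38  51  72  71  68  53  33  49  50  85  44]
 [ 59  57  55  70  70  70  69  69  62  39  52  66  88]
 [ 70  43  70  69  69  69  69  69  74  46  56  58  83]
 [ 76  50  70  71  72  72  71  71  70  63  57  57  92]
 [ 70  56  71  71  71  69  69  69  71  65  58  59  84]
 [ 61  70  69  70  70  70  71  69  68  61  56  73  90]
 [ 57  85  70  70  71  69  69  69  68  56  57 101  91]
 [ 57  57  91  67  70  72  71  70  45  55  84  88  91]
 [ 57  64 131 108  51  37  38  45  59  96  88  90  91]
 [ 58  57  53  92 131  84  69  60  58  90  90  91  90]]
ice px 230
[ 0  0  0  0  0  0  0  0  1  0  0  0  0  0  0  0  0  0  0  0  0  0  1  0
  1  3  8  9 12 12 12 12 14 13 17  9  8 10 16 11  6  3  6  6  9  4  0  0
  0  0]
q [-0.864 -0.17   2.207  1.173  1.78  -0.545] p [ 0.4599 -0.0606  0.3444] z [ 0.455  0.856 -0.245] y [ 0.882 -0.472 -0.01 ] f [-0.4  1.1 -1. ]
[[-0.076, -0.0, 0.018], [-0.026, 0.013, -0.007]]
[[-0.076, -0.0, 0.018], [-0.026, 0.014, -0.006]]
[[-0.076, -0.0, 0.018], [-0.026, 0.015, -0.005]]
[[-0.076, -0.0, 0.018], [-0.026, 0.016, -0.003]]
[[-0.076, -0.0, 0.018], [-0.025, 0.017, -0.002]]
[[-0.076, -0.0, 0.018], [-0.026, 0.018, -0.001]]
```

The cup's bottom shows as a uniform grey disc (about 70 everywhere), so it is empty. Now I put it back where it stood.

drive_tool --moves '[[[-0.076,0,0.018],[-0.026,0.013,-0.007],0.05],[[-0.076,0,0.018],[-0.026,0.014,-0.006],0.05],[[-0.076,0,0.018],[-0.026,0.015,-0.005],0.05],[[-0.076,0,0.018],[-0.026,0.016,-0.003],0.05],[[-0.076,0,0.018],[-0.025,0.017,-0.002],0.05]]'

```text
time: 19.45
eef_pos: [0.4871, -0.1492, 0.2246]
tcp_rot: [0.744, 0.265, 0.577, -0.208]
contact_force: [0.8, -0.1, -1.2]
opening: 0.775
finger_force: 56.3
```

drive_tool --moves '[[[-0.076,0,0.018],[-0.026,0.018,-0.001],0.05],[[0,0,0],[-0.04,0,0.01],0.05],[[0,0,0],[-0.04,0,0.01],0.05],[[0,0,0],[-0.03,0,0.0075],0.05],[[0,0,0],[0,0,0],0.05]]'

```text
time: 20.08
eef_pos: [0.4916, -0.1666, 0.0853]
tcp_rot: [0.754, 0.236, 0.584, -0.188]
contact_force: [-0.6, -0.5, -0.7]
opening: 0.775
finger_force: 56.3
```

```bash
python3 - <<'E'
from kin import *
r1=level(np.deg2rad(35),.25,-1);t=np.array([.4924,-.1678,.0568]);plan(t,r1,3,4)
s=ctrl.get_state();r=R.from_quat(s['tcp_rot']);r0=R.from_quat([0.752, 0.24, 0.585, -0.185]);print((r*r0.inv()).as_rotvec())
E
```

```text
q [-1.005  0.363  2.276  1.407  1.376 -1.05 ] p [ 0.4916 -0.1666  0.0853] z [ 0.792  0.558 -0.247] y [ 0.575 -0.818 -0.008] f [-0.6 -0.5 -0.7]
[[-0.001, -0.0, -0.002], [-0.0092, 0.0006, 0.0023]]
[[-0.001, -0.0, -0.002], [-0.0092, 0.0005, 0.0023]]
[[-0.001, -0.0, -0.002], [-0.0092, 0.0005, 0.0024]]
[ 0.0082838   0.00629477 -0.00381329]
```

drive_tool --moves '[[[0,0,0],[-0.011,0,0.003],0.05],[[0,0,0],[-0.011,0.001,0.003],0.05],[[0,0,0],[-0.0055,0,0.001],0.05],[[0,0,0],[0,0,0],0.05]]'

```text
time: 20.58
eef_pos: [0.4927, -0.1689, 0.0591]
tcp_rot: [0.753, 0.238, 0.585, -0.184]
contact_force: [-0.4, -0.5, -1.3]
opening: 0.773
finger_force: 56.3
```

```bash
python3 -c "
from kin import *
s=log();print(s['eef_pos'],s['contact_force'],s['wrist_torque'])"
```

```text
[ 0.49271204 -0.16888217  0.05908843] [-0.42818036 -0.46533304 -1.26719748] [-0.41134124  0.55952017  0.00842332]
```

drive_tool --moves '[[[0,0,0],[-0.0015,0,0],0.05],[[0,0,0],[-0.0015,0,0],0.05],[[0,0,0],[0,0,0],0.05]]'

```text
time: 20.95
eef_pos: [0.4922, -0.1694, 0.0565]
tcp_rot: [0.753, 0.238, 0.585, -0.184]
contact_force: [0.0, 0.5, -1.4]
opening: 0.771
finger_force: 56.3
```

drive_tool --moves '[[[0,0,0],[-0.0012,0,0],0.05],[[0,0,0],[-0.0012,0,0],0.05],[[0,0,0],[0,0,0],0.05]]'

```text
time: 21.32
eef_pos: [0.4922, -0.1694, 0.0563]
tcp_rot: [0.75, 0.238, 0.588, -0.185]
contact_force: [-1.7, 1.9, 8.5]
opening: 0.77
finger_force: 55.8
```

The cup touches the table, with 8.5 N upward. I release and back off.

drive_tool --moves '[[[0,0,0],[0.001,0,0],0.07],[[0,0,0],[0,0,0],0.0854],[[0,0,0],[0,0,0],0.0854],[[0,0,0],[0,0,0],0.0854],[[0,0,0],[0,0,-0.02],0.0854]]'

```text
time: 21.95
eef_pos: [0.4758, -0.1798, 0.0595]
tcp_rot: [0.753, 0.238, 0.585, -0.185]
contact_force: [0.3, -0.1, -0.2]
opening: 1.0
finger_force: 0.0
```

drive_tool --moves '[[[0,0,0],[0,0,-0.03],0.0854],[[0,0,0],[0,0,-0.035],0.0854],[[0,0,0],[0,0,-0.035],0.0854],[[0,0,0],[0,0,0],0.0854]]'

```text
time: 22.45
eef_pos: [0.396, -0.2385, 0.0851]
tcp_rot: [0.754, 0.237, 0.585, -0.182]
contact_force: [0.6, -0.0, -0.2]
opening: 1.001
finger_force: 0.0
```

```bash
python3 - <<'E'
from kin import *
s=log();p=s['eef_pos'];q=s['qpos'];print(q.round(2),p)
a=cam('top','t9');b=cam('side','s9')
for n,o,f in (('top','top0','t9'),('side','side0','s9')):
    A=cv2.imread(f'pics/{o}.png').astype(int);B=cv2.imread(f'pics/{f}.png').astype(int)
    m=((B.min(2)>95)&(np.abs(A-B).max(2)>40)).astype(np.uint8)
    k,l,st,ce=cv2.connectedComponentsWithStats(m);print(n,[(st[i].tolist()) for i in range(1,k) if st[i][4]>8])
    d=(np.abs(A-B).max(2)>40)
t=cv2.imread('pics/t9.png');h=cv2.cvtColor(t,cv2.COLOR_BGR2HSV);m=((h[...,1]<70)&(h[...,2]>25)).astype(np.uint8)*255
mm=np.zeros_like(m);mm[188:222,288:328]=m[188:222,288:328];cs,_=cv2.findContours(mm,0,1);c=max(cs,key=cv2.contourArea);print(cv2.minEnclosingCircle(c),cv2.fitEllipse(c))
# lid closing: ways to reach the lid's outer side
hinge=mouth+.087*cx;hinge[2]=.2
print('hinge',hinge)
# measured lid free-edge in top view for angle
for ang in (1.9,2.0,2.1):
    e=hinge+.163*(-np.cos(ang)*cx+np.sin(ang)*up);print(ang,'edge',e.round(3),'top px',np.round(proj(a,e),1),'side px',np.round(proj(b,e),1))
E
```

```text
[-1.29  0.36  2.28  1.17  1.5  -1.1 ] [ 0.3960454  -0.23851837  0.08508111]
top [[203, 189, 7, 8, 41], [213, 190, 7, 8, 26], [201, 198, 16, 8, 68], [196, 227, 8, 9, 44], [56, 286, 11, 9, 53], [369, 289, 10, 8, 41], [373, 295, 8, 5, 16]]
side [[125, 132, 9, 5, 28], [92, 139, 47, 100, 1323], [217, 168, 21, 14, 155], [191, 172, 9, 8, 46], [195, 292, 12, 9, 24], [0, 305, 8, 28, 102], [240, 313, 7, 11, 12], [228, 316, 11, 11, 30], [159, 344, 15, 13, 72], [157, 348, 11, 11, 39], [37, 354, 29, 30, 299]]
((306.00848388671875, 202.14407348632812), 17.030088424682617) ((307.21649169921875, 203.17172241210938), (28.206432342529297, 31.552797317504883), 77.07465362548828)
hinge [0.5470735 0.0831288 0.2      ]
1.9 edge [0.599 0.076 0.354] top px [207.2 144. ] side px [266.6 106.9]
2.0 edge [0.614 0.074 0.348] top px [208.5 137.5] side px [273.  108.4]
2.1 edge [0.629 0.072 0.341] top px [209.8 131.6] side px [279.  110.4]
```

The table is clear: the only new bright blobs are the ice in the hopper. The cup stands where it was, at (307,203). Next is the lid, which leans at about 2.06 rad; I'll push it from behind with the fingers closed.

```bash
cat >> kin.py <<'E'
hinge=mouth+.087*cx;hinge[2]=.2
def lidpt(th,rho,y,n): return hinge+rho*(-np.cos(th)*cx+np.sin(th)*up)+y*cy+n*(np.sin(th)*cx+np.cos(th)*up)
E
python3 - <<'E'
from kin import *
s=ctrl.get_state();p=s['eef_pos'];q=s['qpos'];r=R.from_quat(s['tcp_rot'])
up1=p+[0,0,.3]
x=ik(up1,r,2,q);print('up',[v.round(2).tolist() for v in x]);q1=x[0] if x else q
wp=hinge+.135*cx-.045*cy;wp[2]=.44
for sg in (1,-1):
    rd=rot(-up,sg*cy);rv=(r.inv()*rd).as_rotvec();print(sg,rv,np.linalg.norm(rv));qq=q1
    for f in (.2,.4,.6,.8,1):
        x=ik(up1+(wp-up1)*f,r*R.from_rotvec(rv*f),3,qq);print(f,[v.round(2).tolist() for v in x][:2]);qq=x[0] if x else qq
    for pt in [wp-[0,0,.1],lidpt(1.57,.12,-.045,.02)+[0,0,.017],lidpt(.7,.14,-.045,.012)+[0,0,.017], mouth+[0,0,.05]]:
        x=ik(pt,rd,3,qq);print(pt.round(3),[v.round(2).tolist() for v in x][:2])
E
```

```text
up [[-1.29, -0.27, 2.21, 1.21, 1.77, -0.45]]
1 [ 1.52445271 -0.59815768 -1.9619361 ] 2.5555707622898756
0.2 [[-1.04, -0.17, 2.04, 1.05, 1.78, -0.73]]
0.4 [[-0.8, -0.08, 1.85, 0.84, 1.75, -0.97]]
0.6 [[-0.56, 0.01, 1.66, 0.59, 1.71, -1.17]]
0.8 [[-0.33, 0.11, 1.48, 0.3, 1.67, -1.35]]
1 [[-0.12, 0.21, 1.32, 0.0, 1.61, -1.55]]
[0.675 0.02  0.34 ] [[-0.12, 0.23, 1.47, -0.0, 1.43, -1.55]]
[0.561 0.036 0.337] [[-0.12, -0.02, 1.75, -0.0, 1.41, -1.55]]
[0.442 0.052 0.316] [[-0.11, -0.29, 2.03, -0.0, 1.4, -1.54]]
[0.461 0.095 0.24 ] [[-0.01, -0.17, 2.07, -0.0, 1.24, -1.45]]
-1 [-0.49249576 -1.25516486  0.63480827] 1.490292736535149
0.2 [[-1.06, -0.4, 2.18, 1.07, 1.47, -0.1]]
0.4 [[-0.77, -0.39, 2.07, 0.79, 1.23, 0.35]]
0.6 [[-0.49, -0.26, 1.88, 0.43, 1.18, 0.86]]
0.8 [[-0.27, -0.04, 1.63, 0.15, 1.33, 1.29]]
1 [[-0.12, 0.21, 1.32, 0.0, 1.61, 1.59]]
[0.675 0.02  0.34 ] [[-0.12, 0.23, 1.47, -0.0, 1.43, 1.59]]
[0.561 0.036 0.337] [[-0.12, -0.02, 1.75, -0.0, 1.41, 1.59]]
[0.442 0.052 0.316] [[-0.11, -0.29, 2.03, -0.0, 1.4, 1.6]]
[0.461 0.095 0.24 ] [[-0.01, -0.17, 2.07, -0.0, 1.24, 1.7]]
```

```bash
python3 - <<'E'
from kin import *
s=ctrl.get_state();p=s['eef_pos'];r=R.from_quat(s['tcp_rot'])
a,b=plan(p+[0,0,.3],r,6,3)
wp=hinge+.135*cx-.045*cy;wp[2]=.44
plan(wp,rot(-up,-cy),11,3,(a,b))
E
```

```text
q [-1.286  0.359  2.286  1.169  1.501 -1.102] p [ 0.3966 -0.2362  0.0844] z [ 0.794  0.555 -0.247] y [ 0.573 -0.819  0.001] f [-0.1  0.4 -0.3]
[[0.0, 0.0, 0.0], [0.048, 0.0, -0.012]]
[[0.0, 0.0, 0.0], [0.049, 0.0, -0.012]]
[[0.0, 0.0, 0.0], [0.048, 0.0, -0.013]]
[[0.0, 0.0, 0.0], [0.049, 0.0, -0.012]]
[[0.0, 0.0, 0.0], [0.048, 0.0, -0.013]]
[[0.0, 0.0, 0.0], [0.049, 0.0, -0.012]]
q [-1.286  0.359  2.286  1.169  1.501 -1.102] p [ 0.3967 -0.236   0.3847] z [ 0.794  0.555 -0.247] y [ 0.573 -0.819  0.001] f [-0.1  0.4 -0.3]
[[-0.045, -0.114, 0.058], [0.013, -0.005, 0.032]]
[[-0.045, -0.114, 0.058], [0.016, -0.007, 0.03]]
[[-0.045, -0.114, 0.058], [0.019, -0.009, 0.027]]
[[-0.045, -0.114, 0.058], [0.022, -0.011, 0.025]]
[[-0.045, -0.114, 0.058], [0.024, -0.014, 0.021]]
[[-0.045, -0.114, 0.058], [0.025, -0.016, 0.018]]
[[-0.045, -0.114, 0.058], [0.026, -0.018, 0.014]]
[[-0.045, -0.114, 0.058], [0.026, -0.021, 0.01]]
[[-0.045, -0.114, 0.058], [0.026, -0.022, 0.007]]
[[-0.045, -0.114, 0.058], [0.025, -0.024, 0.003]]
[[-0.045, -0.114, 0.058], [0.023, -0.026, -0.001]]
```

drive_tool --moves '[[[0,0,0],[0.048,0,-0.012],0.0854],[[0,0,0],[0.049,0,-0.012],0.0854],[[0,0,0],[0.048,0,-0.013],0],[[0,0,0],[0.049,0,-0.012],0],[[0,0,0],[0.048,0,-0.013],0]]' --grip_force 40

```text
time: 23.18
eef_pos: [0.3968, -0.2345, 0.3353]
tcp_rot: [0.753, 0.238, 0.585, -0.186]
contact_force: [0.0, -0.4, -0.6]
opening: 0.379
finger_force: 0.0
```

drive_tool --moves '[[[0,0,0],[0.049,0,-0.012],0],[[-0.045,-0.114,0.058],[0.013,-0.005,0.032],0],[[-0.045,-0.114,0.058],[0.016,-0.007,0.03],0],[[-0.045,-0.114,0.058],[0.019,-0.009,0.027],0],[[-0.045,-0.114,0.058],[0.022,-0.011,0.025],0]]'

```text
time: 23.8
eef_pos: [0.4985, -0.1405, 0.4035]
tcp_rot: [0.902, 0.132, 0.393, -0.124]
contact_force: [0.3, -0.2, -1.1]
opening: -0.0
finger_force: 0.0
```

drive_tool --moves '[[[-0.045,-0.114,0.058],[0.024,-0.014,0.021],0],[[-0.045,-0.114,0.058],[0.025,-0.016,0.018],0],[[-0.045,-0.114,0.058],[0.026,-0.018,0.014],0],[[-0.045,-0.114,0.058],[0.026,-0.021,0.01],0],[[-0.045,-0.114,0.058],[0.026,-0.022,0.007],0]]'

```text
time: 24.42
eef_pos: [0.6249, -0.0235, 0.4298]
tcp_rot: [0.993, -0.012, 0.115, -0.036]
contact_force: [-0.4, -0.6, 0.7]
opening: -0.0
finger_force: 0.0
```

drive_tool --moves '[[[-0.045,-0.114,0.058],[0.025,-0.024,0.003],0],[[-0.045,-0.114,0.058],[0.023,-0.026,-0.001],0],[[0,0,0],[0,0,0],0]]'

```text
time: 24.8
eef_pos: [0.6766, 0.0246, 0.4346]
tcp_rot: [0.998, -0.068, -0.003, -0.001]
contact_force: [0.1, 0.4, -1.6]
opening: -0.002
finger_force: 0.0
```

```bash
python3 - <<'E'
from kin import *
s=ctrl.get_state();p=s['eef_pos'];r=R.from_quat(s['tcp_rot'])
wp=hinge+.135*cx-.045*cy;wp[2]=.337
a,b=plan(wp,rot(-up,-cy),3,3)
# push waypoints (TCP 17mm above tip)
for th in (1.9,1.57,1.3,1.0,.8,.6):
    t=lidpt(th,.125,-.045,.02);t[2]+=.017;print(th,t.round(3))
cam('top','t10');t=cv2.imread('pics/t10.png')
E
```

```text
q [-1.140e-01  2.230e-01  1.321e+00  1.000e-03  1.604e+00  1.592e+00] p [0.6766 0.0246 0.4346] z [-0.007  0.002 -1.   ] y [-0.135 -0.991 -0.001] f [ 0.1  0.4 -1.6]
[[-0.0, 0.002, 0.001], [-0.0, 0.002, 0.033]]
[[-0.0, 0.002, 0.001], [-0.0, 0.001, 0.032]]
[[-0.0, 0.002, 0.001], [-0.001, 0.002, 0.033]]
1.9 [0.6   0.03  0.329]
1.57 [0.561 0.036 0.342]
1.3 [0.527 0.041 0.343]
1.0 [0.491 0.046 0.333]
0.8 [0.469 0.049 0.321]
0.6 [0.45  0.051 0.304]
```

drive_tool --moves '[[[0,0,0],[0,0.002,0.033],0],[[0,0,0],[0,0.001,0.033],0],[[0,0,0],[0,0.002,0.033],0],[[0,0,0],[0,0,0],0],[[0,0,0],[-0.015,0,0],0]]'

```text
time: 25.48
eef_pos: [0.6587, 0.0176, 0.3421]
tcp_rot: [0.998, -0.071, 0.001, -0.0]
contact_force: [-0.0, 0.4, 1.0]
opening: 0.0
finger_force: 0.0
```

drive_tool --moves '[[[0,0,0],[-0.015,0,0],0],[[0,0,0],[-0.015,0,0],0],[[0,0,0],[-0.015,0,0],0],[[0,0,0],[-0.015,0,0],0],[[0,0,0],[-0.015,0,0],0]]'

```text
time: 26.1
eef_pos: [0.5836, 0.0286, 0.3408]
tcp_rot: [0.998, -0.07, 0.0, -0.0]
contact_force: [1.0, -0.5, 0.8]
opening: -0.001
finger_force: 0.6
```

drive_tool --moves '[[[0,0,0],[-0.015,0,0],0],[[0,0,0],[-0.015,0,0],0],[[0,0,0],[-0.015,0,0],0]]'

```text
time: 26.48
eef_pos: [0.5391, 0.035, 0.3405]
tcp_rot: [0.998, -0.07, 0.0, -0.0]
contact_force: [0.6, 0.7, 0.2]
opening: 0.0
finger_force: 0.5
```

```bash
python3 - <<'E'
from kin import *
s=ctrl.get_state();print(s['eef_pos'],s['contact_force'],((s['eef_pos']-hinge)@cx))
a=cam('top','t11');b=cam('side','s11')
for th in (2.06,1.8,1.6,1.4,1.2,1.0,.7): print(th,np.round(proj(a,lidpt(th,.163,.05,0)),0),np.round(proj(b,lidpt(th,.163,-.07,0)),0))
t=cv2.imread('pics/t11.png');h=cv2.cvtColor(t,cv2.COLOR_BGR2HSV)
# columns left of the arm: dark-grey lid extent along rows at col 190
print([(v,t[v,188].tolist()) for v in range(110,250,6)])
E
```

```text
[0.5391089  0.03495661 0.34052445] [0.62086279 0.66307534 0.18467256] -0.0012604468712018565
2.06 [186. 131.] [283. 129.]
1.8 [182. 148.] [266. 125.]
1.6 [179. 163.] [251. 125.]
1.4 [177. 178.] [236. 128.]
1.2 [175. 193.] [221. 132.]
1.0 [174. 208.] [208. 139.]
0.7 [174. 225.] [193. 152.]
[(110, [89, 119, 95]), (116, [89, 118, 93]), (122, [88, 118, 93]), (128, [89, 118, 93]), (134, [56, 73, 65]), (140, [50, 62, 64]), (146, [50, 60, 63]), (152, [47, 57, 58]), (158, [38, 47, 44]), (164, [49, 57, 60]), (170, [53, 62, 66]), (176, [52, 61, 66]), (182, [48, 57, 61]), (188, [35, 42, 43]), (194, [28, 34, 30]), (200, [39, 46, 49]), (206, [32, 38, 38]), (212, [29, 35, 35]), (218, [31, 37, 36]), (224, [43, 50, 54]), (230, [45, 53, 58]), (236, [48, 56, 62]), (242, [49, 58, 63]), (248, [53, 62, 67])]
```

drive_tool --moves '[[[0,0,0],[-0.015,0,0],0],[[0,0,0],[-0.015,0,0.001],0],[[0,0,0],[-0.015,0,0.003],0],[[0,0,0],[-0.015,0,0.005],0],[[0,0,0],[-0.015,0,0.008],0]]'

```text
time: 27.2
eef_pos: [0.4649, 0.0454, 0.3234]
tcp_rot: [0.998, -0.07, 0.0, 0.0]
contact_force: [0.3, -0.5, 0.9]
opening: 0.007
finger_force: 0.2
```

drive_tool --moves '[[[0,0,0],[-0.012,0,0.01],0],[[0,0,0],[-0.012,0,0.012],0],[[0,0,0],[0,0,0],0],[[0,0,0],[0,0,0],0],[[0,0,0],[0,0,0],0]]'

```text
time: 27.82
eef_pos: [0.4427, 0.0486, 0.3021]
tcp_rot: [0.998, -0.071, 0.001, 0.0]
contact_force: [-0.3, -0.1, -0.3]
opening: 0.006
finger_force: 0.0
```

```bash
python3 - <<'E'
from kin import *
s=ctrl.get_state();print(s['eef_pos'],s['contact_force'],s['finger_force'],((s['eef_pos']-hinge)@cx))
b=cam('side','s12')
t=cv2.imread('pics/s12.png').astype(int);o=cv2.imread('pics/side0.png').astype(int)
for th in (1.2,1.0,.7,.4,.2,0): print(th,np.round(proj(b,lidpt(th,.163,-.07,0)),0),np.round(proj(b,lidpt(th,.163,.07,0)),0))
# open lid area in side0 around (262,135): green now?
print(o[130,262],t[130,262],o[150,255],t[150,255], 'hopper inside',o[165,205],t[165,205],o[165,225],t[165,225])
E
```

```text
[0.44265265 0.04855003 0.30213787] [-0.26905492 -0.10568656 -0.32151715] 0.0 -0.09867081132855929
1.2 [221. 132.] [215.  94.]
1.0 [208. 139.] [203. 101.]
0.7 [193. 152.] [189. 113.]
0.4 [184. 166.] [181. 127.]
0.2 [181. 176.] [179. 137.]
0 [182. 186.] [179. 147.]
[56 53 54] [101 136 107] [58 56 58] [102 136 107] hopper inside [86 87 86] [66 68 65] [83 81 80] [91 89 89]
```

drive_tool --moves '[[[0,0,0],[0,0,-0.03],0],[[0,0,0],[0.005,-0.024,0],0],[[0,0,0],[0.005,-0.024,0],0],[[0,0,0],[0,0,0],0],[[0,0,0],[0,0,0],0]]'

```text
time: 28.5
eef_pos: [0.4588, 0.0945, 0.3315]
tcp_rot: [0.998, -0.07, 0.0, 0.0]
contact_force: [0.1, -1.0, 1.2]
opening: 0.002
finger_force: 0.0
```

```bash
python3 - <<'E'
from kin import *
s=ctrl.get_state();print(s['eef_pos'],s['contact_force'],s['tcp_rot'])
b=cam('side','s13');a=cam('top','t13');t=cv2.imread('pics/s13.png')
# lid edge in side view: sample the line of the front-right corner, rows at col 190..235
for u in (205,215,228): print(u,[(v,int(t[v,u].mean())) for v in range(120,215,5)])
for v in (165,175,184): print(v,[(u,int(t[v,u].mean())) for u in range(165,265,6)])
print('plate shut px',proj(b,lidpt(0,.088,0,.024)),'rim corner FR',proj(b,mouth-.076*cx-.075*cy),'outer face corner',proj(b,lidpt(0,.163,-.075,.01)))
T=cv2.imread('pics/t13.png');print('top plate',proj(a,lidpt(0,.088,0,.024)))
pt=lidpt(0,.088,0,.024);plan(pt+[0,0,.027],rot(-up,-cy),2,4)
E
```

```text
[0.45879549 0.09445315 0.33153788] [ 0.0832887  -1.03274141  1.19707252] [ 9.97520410e-01 -7.03771825e-02  1.20040456e-04  2.61870610e-04]
205 [(120, 34), (125, 38), (130, 47), (135, 70), (140, 102), (145, 119), (150, 128), (155, 97), (160, 51), (165, 103), (170, 69), (175, 60), (180, 79), (185, 102), (190, 70), (195, 72), (200, 71), (205, 69), (210, 67)]
215 [(120, 112), (125, 112), (130, 113), (135, 100), (140, 100), (145, 126), (150, 129), (155, 128), (160, 41), (165, 102), (170, 103), (175, 96), (180, 71), (185, 110), (190, 75), (195, 71), (200, 72), (205, 82), (210, 71)]
228 [(120, 111), (125, 112), (130, 114), (135, 112), (140, 98), (145, 98), (150, 99), (155, 99), (160, 100), (165, 101), (170, 100), (175, 93), (180, 51), (185, 75), (190, 73), (195, 70), (200, 70), (205, 73), (210, 66)]
165 [(165, 112), (171, 112), (177, 108), (183, 110), (189, 105), (195, 107), (201, 106), (207, 105), (213, 102), (219, 101), (225, 102), (231, 100), (237, 97), (243, 97), (249, 85), (255, 114), (261, 113)]
175 [(165, 111), (171, 111), (177, 111), (183, 74), (189, 79), (195, 83), (201, 83), (207, 60), (213, 63), (219, 96), (225, 97), (231, 93), (237, 97), (243, 97), (249, 92), (255, 113), (261, 112)]
184 [(165, 110), (171, 112), (177, 109), (183, 104), (189, 43), (195, 65), (201, 77), (207, 83), (213, 103), (219, 107), (225, 116), (231, 83), (237, 75), (243, 70), (249, 71), (255, 112), (261, 115)]
plate shut px (np.float64(209.32718939174117), np.float64(155.13619048696012)) rim corner FR (np.float64(182.29206293500124), np.float64(189.99788192467244)) outer face corner (np.float64(181.23853064599547), np.float64(184.41325373590774))
top plate (np.float64(202.59051892153565), np.float64(212.94930410543677))
q [-0.014 -0.241  1.963 -0.     1.419  1.698] p [0.4587 0.0942 0.3316] z [ 0. -0. -1.] y [-0.141 -0.99   0.   ] f [0.  0.5 0.5]
[[0.0, -0.0, -0.002], [0.0005, -0.0006, 0.0403]]
[[0.0, -0.0, -0.002], [0.0005, -0.0006, 0.0403]]
```

drive_tool --moves '[[[0,0,0],[0.001,-0.001,0.022],0],[[0,0,0],[0,0,0.022],0],[[0,0,0],[0,0,0],0],[[0,0,0],[0,0,0],0]]'

```text
time: 29.1
eef_pos: [0.4603, 0.0953, 0.2886]
tcp_rot: [0.997, -0.071, 0.001, -0.0]
contact_force: [0.1, 0.3, -0.1]
opening: -0.001
finger_force: 0.0
```

```bash
python3 - <<'E'
from kin import *
s=ctrl.get_state();print(s['eef_pos'],s['contact_force'])
b=cam('side','s14');t=cv2.imread('pics/s14.png').astype(int);t13=cv2.imread('pics/s13.png').astype(int)
for nm,T in(('s13',t13),('s14',t)):
    m=np.zeros(T.shape[:2],np.uint8);m[125:175,185:235]=(T[125:175,185:235].mean(2)>118)
    k,l,st,ce=cv2.connectedComponentsWithStats(m);i=1+np.argmax(st[1:,4]);print(nm,st[i],ce[i])
for th in (0,.1,.2,.4): print(th,np.round(proj(b,lidpt(th,.088,0,.024)),1),[np.round(proj(b,lidpt(th,.088+d*.025,e*.025,.024)),0).tolist() for d,e in((1,0),(-1,0),(0,1),(0,-1))])
# lid rear/right silhouette: side-edge column scan along the right edge at mid depth
for th in (0,.1,.2,.4): print(th,'FR corner',np.round(proj(b,lidpt(th,.163,-.075,.01)),1),'FL',np.round(proj(b,lidpt(th,.163,.075,.01)),1))
for v in (140,145,150,155,185,190): print(v,[int(x) for x in t[v,168:206:2].mean(1)])
E
```

```text
[0.46032841 0.09529309 0.28858627] [ 0.12924878  0.2911968  -0.11921996]
s13 [202 144  19  12 173] [210.94797688 149.83236994]
s14 [201 148  18  13 185] [209.36216216 154.3027027 ]
0 [209.3 155.1] [[199.0, 156.0], [219.0, 154.0], [208.0, 148.0], [210.0, 162.0]]
0.1 [210.2 152.5] [[200.0, 153.0], [220.0, 152.0], [209.0, 146.0], [211.0, 159.0]]
0.2 [211.5 149.8] [[201.0, 149.0], [221.0, 150.0], [210.0, 143.0], [212.0, 157.0]]
0.4 [215.  144.7] [[205.0, 143.0], [225.0, 147.0], [214.0, 138.0], [216.0, 152.0]]
0 FR corner [181.2 184.4] FL [178.4 142.6]
0.1 FR corner [181.1 179.7] FL [178.3 137.8]
0.2 FR corner [181.7 174.8] FL [178.8 132.9]
0.4 FR corner [185.2 164.9] FL [181.8 123. ]
140 [81, 80, 78, 75, 74, 113, 110, 115, 114, 112, 115, 74, 55, 65, 89, 86, 86, 86, 71]
145 [112, 113, 113, 115, 117, 110, 96, 108, 109, 108, 108, 109, 110, 107, 110, 108, 105, 108, 110]
150 [115, 114, 116, 114, 113, 113, 92, 109, 107, 107, 109, 112, 110, 107, 107, 108, 110, 109, 135]
155 [113, 114, 114, 115, 113, 113, 87, 109, 109, 109, 109, 109, 109, 111, 107, 101, 109, 142, 142]
185 [110, 111, 111, 113, 111, 113, 112, 59, 47, 41, 39, 40, 38, 37, 35, 36, 56, 64, 83]
190 [113, 112, 114, 112, 110, 112, 112, 103, 75, 73, 70, 71, 72, 69, 71, 71, 72, 72, 70]
```

The plate is now at (209.4,154.3), against (209.3,155.1) predicted for a shut lid, so the lid is shut. I press the plate.

drive_tool --moves '[[[0,0,0],[0,0,0.022],0],[[0,0,0],[0,0,0.018],0],[[0,0,0],[0,0,0.004],0],[[0,0,0],[0,0,0.004],0],[[0,0,0],[0,0,0],0]]'

```text
time: 29.78
eef_pos: [0.4601, 0.0956, 0.2408]
tcp_rot: [0.998, -0.07, 0.0, 0.0]
contact_force: [-3.8, -0.3, 4.2]
opening: -0.003
finger_force: 2.2
```

drive_tool --moves '[[[0,0,0],[0,0,0.003],0],[[0,0,0],[0,0,0.003],0],[[0,0,0],[0,0,0.002],0],[[0,0,0],[0,0,0],0]]'

```text
time: 30.28
eef_pos: [0.4603, 0.0956, 0.2343]
tcp_rot: [0.998, -0.07, 0.001, 0.0]
contact_force: [-5.1, -0.6, 10.0]
opening: -0.001
finger_force: 5.1
```

drive_tool --moves '[[[0,0,0],[0,0,0.001],0],[[0,0,0],[0,0,0],0]]'

```text
time: 30.52
eef_pos: [0.4603, 0.0957, 0.2335]
tcp_rot: [0.998, -0.07, 0.001, 0.0]
contact_force: [-6.2, -0.4, 10.2]
opening: -0.001
finger_force: 5.4
```

drive_tool --moves '[[[0,0,0],[0,0,0.001],0],[[0,0,0],[0,0,0.001],0],[[0,0,0],[0,0,0],0]]'

```text
time: 30.9
eef_pos: [0.4604, 0.0957, 0.2328]
tcp_rot: [0.998, -0.07, 0.001, 0.0]
contact_force: [-8.1, 0.3, 15.6]
opening: 0.004
finger_force: 7.7
```

drive_tool --moves '[[[0,0,0],[0,0,0.001],0],[[0,0,0],[0,0,0],0]]'

```text
time: 31.15
eef_pos: [0.4604, 0.0957, 0.2328]
tcp_rot: [0.998, -0.07, 0.001, 0.0]
contact_force: [-10.7, -1.2, 18.4]
opening: 0.001
finger_force: 9.4
```

The plate has bottomed at z 0.2328 with 18 N. I relieve the sideways load a little and add a small margin of push.

drive_tool --moves '[[[0,0,0],[-0.001,0,0],0],[[0,0,0],[-0.001,0,0.001],0],[[0,0,0],[0,0,0],0],[[0,0,0],[0,0,0],0]]'

```text
time: 31.65
eef_pos: [0.4602, 0.0957, 0.2328]
tcp_rot: [0.998, -0.07, 0.004, 0.0]
contact_force: [-6.3, -1.9, 18.5]
opening: -0.003
finger_force: 9.4
```

```bash
python3 - <<'E'
from kin import *
s=ctrl.get_state();print(s['eef_pos'],s['contact_force'],s['time'])
b=cam('side','s15');a=cam('top','t15');t=cv2.imread('pics/s15.png').astype(int);o=cv2.imread('pics/t9.png').astype(int);n=cv2.imread('pics/t15.png').astype(int)
m=np.zeros(t.shape[:2],np.uint8);m[125:175,185:235]=(t[125:175,185:235].mean(2)>118)
k,l,st,ce=cv2.connectedComponentsWithStats(m);i=1+np.argmax(st[1:,4]);print(st[i],ce[i],'pred pressed',proj(b,lidpt(0,.088,0,.016)))
print(ctrl.get_state()['contact_force'],ctrl.get_state()['eef_pos'])
h=cv2.cvtColor(n.astype(np.uint8),cv2.COLOR_BGR2HSV);q=((h[...,1]<70)&(h[...,2]>25)).astype(np.uint8)*255
mm=np.zeros_like(q);mm[188:222,288:328]=q[188:222,288:328];cs,_=cv2.findContours(mm,0,1);c=max(cs,key=cv2.contourArea);print('cup',cv2.fitEllipse(c))
E
```

```text
[0.46022839 0.0956939  0.2327748 ] [-6.34466861 -1.85851155 18.53075564] 31.65
[216 125  19  15 176] [225.78409091 130.92045455] pred pressed (np.float64(209.563737347367), np.float64(157.46481937382612))
[-6.54816419 -0.79912601 18.60554096] [0.46022749 0.09568546 0.23275633]
cup ((306.610595703125, 201.96192932128906), (29.479429244995117, 33.84796142578125), 102.43232727050781)
```

```bash
python3 -c "
from plant import ctrl
print(ctrl.sign_off())"
```

```text
the job is handed in; nothing more can be done
None
```

I poured the ice into the hopper, stood the empty cup upright back at its place, shut the lid, and handed the job in at about 32 s with the start plate held fully down at about 18 N; I could make out only five of the six cubes in the hopper, but the cup was empty and no cube showed on the table.

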